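# Change over the brackets on a drilling pallet

### The arm

A 6-joint arm with a two-finger parallel gripper is mounted at the origin on the work surface. World frame = base frame: x ahead of the robot, y to its left, z up, the work surface at z = 0. Lengths are in m, angles in rad, forces in N, time in s.
With the tool pointing down it reaches from about 0.35 to 0.95 m from the base axis. Payload 17.4 kg.
Tool frame: the origin (TCP) lies on the centre line of the jaws, within the pads' length; the fingertips stand robot.finger_overhang ahead of it and the grasp point (between the pads) lies 11 mm behind it (robot.finger_overhang is the distance from the TCP to the fingertips, in m); z points along the fingers, y is the line along which they close (so a half turn about z gives the same grasp; the last joint's range is limited). The gripper opens to 93 mm and grips with 3 to 60 N. Pads are 15 mm wide; open, the fingers measure 128 mm over their backs; the gripper's body (75 mm by 188 mm) begins 65 mm behind the grasp point.
Start: joints at [-1.207, 0.116, 1.442, -0, 1.584, -0.038], TCP at [0.264, -0.621, 0.19] pointing down, gripper open.
Joint ranges: [-2.83, 2.83], [-0.83, 2.19], [0.07, 2.5], [-1.14, 4.28], [0.01, 3], [-2.97, 2.97]. Speed limits (rad/s): [1.89, 1.89, 2.22, 3.14, 3.14, 3.14].

### API

Orientations are given as a rotation vector (axis times angle).
In Python, from bench import robot gives the robot as it stands. The module is installed in compiled form; this text tells all that it offers.
- The arm moves only by the tool drive_tool, never from a script. Its argument "plan" is one flat list of numbers, 5 for each row, row after row: the shift along the tool's x, y, z scaled (see below), then the turn about the tool's z scaled (see below), then the opening, from -1 (shut) to 1 (fully open). A call has exactly 8 rows; each row shifts and turns the commanded pose from where the row before left it, along the tool's axes as they then stand; what a row does not reach is not made up. The controller multiplies each number of a shift by 40 mm and each number of a turn by 8 degrees. A row lasts 1/8 s, in which the tool goes at most 62.5 mm and 10.7 degrees, less where a joint would pass 70% of its speed; a pose out of reach is approached as far as the arm can. A call with a number of a shift or a turn outside -1 to 1 is refused whole. A call with a gripper value outside its range is refused whole. The fingers move at their own pace and stop on an object; "newtons" is the grip in N (left out, the last holds). Time passes only in rows, so rows that do not move let the fingers close, or fill a call up. It gives the time, the measured TCP pose, the force, the opening and the grip force at its end, in the units of the state.
- robot.get_state(): the state, without advancing time (a new reading comes with each control period).
- robot.get_image(name): name is "side" or "top"; returns the picture (480x640x3 uint8, red, green, blue); there is no depth.
- robot.camera_info(name): a dict with "fov_y" (degrees; the focal length in pixels is half the picture's height over the tangent of half this angle, whatever the lens; pixels are square), "cx", "cy" (the principal point, pixels), "R" (3x3) and "t" (3): a world point X has camera coordinates R X + t. Camera axes: x right, y down, z forward; pixel columns grow to the right and rows downward; lengths in m; the calibration is good to about 2 mm. A picture is of the moment at which its call begins. camera_info takes no time and is no camera call.
- robot.hand_in(): hands the job in; it is judged then, once.
The state is a dict: "clock": time; "joint_pos": joint angles; "qd": joint speeds; "joint_torque": joint torques, N m; "tcp_pos": TCP position; "tcp_rot": TCP orientation; "contact_force": force on the tool from outside, world axes, zero at the start; "ft_torque": the same for the moment, N m; "gripper_width": opening from 0.0 (shut) to 1.0 (fully open); "finger_force": force on a finger pad.
Only numpy, scipy, OpenCV 4.12 (cv2) and the standard library are available. Lean on these libraries where they do the work, as an engineer would, in place of code of your own. Each camera call takes 0.05 s, during which the arm holds its last target. There are 200 camera calls.

### The job

Get the drilling pallet ready for its next run: open the keeper ring, take the drilled brackets (two big holes) out and lay each one flat in its own compartment of the plywood tray, then lay every undrilled blank from the rubber mat flat in an empty nest of the pallet, leaving in its nest the undrilled blank that is there already. When everything lies home in its place, turn the keeper ring clockwise back to its locked mark, so that its fingers cover the brackets. The swarf brush goes away flat in its long compartment of the tray, and the other things on the bench are left as they are.

Things in the scene. Friction and masses are not known exactly. Their poses are not given: they have to be found in the camera images.
- pallet: Fixed aluminium plate, 296 (x) x 142 (y) x 18 mm. Origin: centre of its underside, on the ring's axis. Two nests at either end of it, length along the pallet's x: pockets 105 x 41 mm with rails 5 mm thick, 6 mm high above the plate (a bracket stands 2 mm proud), the long rails open over the middle 46 mm for the fingers.
- nest0 (a point): Centre of the floor of nest 0 (pallet top, 18 mm above the bench), at x -84, y -38 mm in the pallet's frame; x along the nest's length.
- nest1 (a point): Centre of the floor of nest 1 (pallet top, 18 mm above the bench), at x -84, y +38 mm in the pallet's frame; x along the nest's length.
- nest2 (a point): Centre of the floor of nest 2 (pallet top, 18 mm above the bench), at x +84, y -38 mm in the pallet's frame; x along the nest's length.
- nest3 (a point): Centre of the floor of nest 3 (pallet top, 18 mm above the bench), at x +84, y +38 mm in the pallet's frame; x along the nest's length.
- ring (a joint): Captive steel ring on a vertical axis mid-pallet; four flat fingers 62 mm from the axis, 14 mm wide, underside 11 mm above the plate. rad: 0 = open stop, fingers between the nests; grows clockwise from above; 0.785 = locked stop and mark (pointer at two scribed lines), a finger over each nest's inner end. Starts closed or nearly. Stiff (0.15 N m), stays put. Open: below 0.2; locked: above 0.72.
- ring_grip (a point): The ring's black grip bar, 58 long, 14 wide, 30 mm high, top 67 mm above the bench, turning with the ring. This point: on the axis, 57 mm above the bench, 10 mm below the bar's top; x along the bar (along the pallet's x when open). Under the bar is the ring's disc, radius 27 mm, its top 37 mm above the bench.
- tray: Fixed plywood tray, 196 (x) x 256 (y) mm, floor 9 mm above the bench. Origin: centre of its underside. Side by side along y: three bracket compartments, 108 (x) x 44 (y) mm, and at the +y edge the brush's, 176 x 53 mm. Wooden rails 10 mm high above the floor, the long ones open over the middle 46 mm (brush: 50 mm). Stands left or right of the pallet, the mat opposite.
- slot0 (a point): Centre of the floor of tray compartment 0, 9 mm above the bench, at y -94 mm in the tray's frame; x along its length.
- slot1 (a point): Centre of the floor of tray compartment 1, 9 mm above the bench, at y -32 mm in the tray's frame; x along its length.
- slot2 (a point): Centre of the floor of tray compartment 2, 9 mm above the bench, at y +30 mm in the tray's frame; x along its length.
- brush_slot (a point): Centre of the floor of the brush's compartment, 9 mm above the bench, at y +95.5 mm in the tray's frame; x along its length. The brush fits either way round.
- drilled1: Flat steel bracket, 100 x 36 x 8 mm, 0.2 kg, drilled with two holes of 16 mm, 28 mm either side of the middle. Starts in a nest. Origin: its middle, 4 mm above what it lies on; x along its length, y across its width, z square to the flat. The same turned by half a turn or over. May be absent.
- drilled2: Flat steel bracket, 100 x 36 x 8 mm, 0.2 kg, drilled with two holes of 16 mm, 28 mm either side of the middle. Starts in a nest. Origin: its middle, 4 mm above what it lies on; x along its length, y across its width, z square to the flat. The same turned by half a turn or over. May be absent.
- drilled3: Flat steel bracket, 100 x 36 x 8 mm, 0.2 kg, drilled with two holes of 16 mm, 28 mm either side of the middle. Starts in a nest. Origin: its middle, 4 mm above what it lies on; x along its length, y across its width, z square to the flat. The same turned by half a turn or over. May be absent.
- blank0: Plain flat steel bracket blank, 100 x 36 x 8 mm, 0.22 kg, no holes. Origin: its middle, 4 mm above what it lies on; x along its length, y across its width, z square to the flat. The same turned by half a turn or over. It starts in a nest of the pallet, left there undrilled, and stays in a nest.
- blank1: Plain flat steel bracket blank, 100 x 36 x 8 mm, 0.22 kg, no holes. Origin: its middle, 4 mm above what it lies on; x along its length, y across its width, z square to the flat. The same turned by half a turn or over. Starts lying loose, turned anyhow, on the fixed black rubber mat (260 x 240 x 4 mm) beside the pallet, near a small centre punch. May be absent.
- blank2: Plain flat steel bracket blank, 100 x 36 x 8 mm, 0.22 kg, no holes. Origin: its middle, 4 mm above what it lies on; x along its length, y across its width, z square to the flat. The same turned by half a turn or over. Starts lying loose, turned anyhow, on the fixed black rubber mat (260 x 240 x 4 mm) beside the pallet, near a small centre punch. May be absent.
- blank3: Plain flat steel bracket blank, 100 x 36 x 8 mm, 0.22 kg, no holes. Origin: its middle, 4 mm above what it lies on; x along its length, y across its width, z square to the flat. The same turned by half a turn or over. Starts lying loose, turned anyhow, on the fixed black rubber mat (260 x 240 x 4 mm) beside the pallet, near a small centre punch. May be absent.
- swarf_brush: Flat swarf brush between robot and pallet, 0.06 kg, 150 mm long: wooden handle to -x (62 long, 20 mm thick), in the middle a steel ferrule 36 long, 42 wide, 20 mm thick, grey bristles to +x (52 long). Origin: middle of the ferrule, 10 mm above what it lies on; z square to the flat.
- square: Bystander: small try square, 60 mm stock and 70 mm blade, lying between the robot and the pallet.
- mug: Bystander: white mug, 95 mm high, beyond the pallet.
- tape_measure: Bystander: tape measure, 60 mm high, beyond the pallet.
- oil_can: Bystander: oil bottle with a spout, 165 mm high, beyond the pallet.
Not all that is in view belongs to the job. Leave any turquoise look-alike of the drilled1 alone. Leave any pink look-alike of the blank3 alone.

How it is judged:
By the outcome, as a careful person would: the job done as asked, in the order asked, and still so for the second after the job is handed in, with the robot touching nothing.
Of drilled1, drilled2, drilled3 only 2 to 3 are there at a start; the rules pass over those that are not, and their reading is None.
Of blank1, blank2, blank3 only 2 to 3 are there at a start; the rules pass over those that are not, and their reading is None.
At some moment in a run one of blank1, blank2, blank3 may be knocked a few centimetres aside while the robot is not near it.
Once in a run the grip may slacken for a moment while it holds something.
It also fails if it takes over 210 s, if anything falls off the work surface, if the arm or the gripper's body presses on something with over 40 N, if the wrist force passes 120 N, or if a joint passes its speed limit or range.

## Working session

There is one attempt and no reset: what is moved stays moved. The work goes in short steps, Python scripts to look and compute and a tool call to move; the robot and the scene stay as the last step left them, time stands still between calls to the robot, and variables do not carry over. Pictures are saved under pics/ and viewed, at most 14 in all, crops included, and the job is handed in when it is done.

Besides the shell and the picture viewer there is one more tool, called after "Request:" as name(argument=value, ...) on one line, values as JSON. drive_tool: Moves the arm, as the interface text tells. Its arguments: {"type":"object","properties":{"plan":{"type":"array","items":{"type":"number"}},"newtons":{"type":"number"}},"required":["plan"]}

```bash
mkdir -p pics; python3 - <<'E'
from bench import robot
import cv2,numpy as np
for n in("top","side"):
    im=robot.get_image(n); cv2.imwrite(f"pics/{n}0.png",cv2.cvtColor(im,cv2.COLOR_RGB2BGR))
    c=robot.camera_info(n);print(n,c)
print(robot.get_state(),robot.finger_overhang)
E
```

```text
top {'fov_y': 42.21159411796523, 'cx': 314.758886771347, 'cy': 233.4155010345359, 'R': array([[-0.00225875, -0.99995258, -0.00947283],
       [-0.99213048,  0.00342677, -0.12516135],
       [ 0.12518787,  0.00911557, -0.99209118]]), 't': array([0.00280359, 0.52229821, 1.29496462])}
side {'fov_y': 51.25479078371676, 'cx': 315.3730532050959, 'cy': 239.876404913773, 'R': array([[-0.99752994, -0.06968501, -0.00883318],
       [-0.0389609 ,  0.65353511, -0.75589278],
       [ 0.05844719, -0.75368153, -0.65463583]]), 't': array([0.49572137, 0.07965563, 1.22596875])}
{'clock': 0.1, 'joint_pos': array([-1.20680716e+00,  1.16426214e-01,  1.44217941e+00, -2.91109166e-05,
        1.58402595e+00, -3.78050105e-02]), 'qd': array([-0.00076037, -0.001147  ,  0.00037957, -0.00220185, -0.00058399,
        0.00025968]), 'joint_torque': array([ 8.60553737e-04, -7.22892880e+01, -6.23867083e+01,  7.80124194e-02,
        2.27019290e-02, -6.06514868e-05]), 'tcp_pos': array([ 0.26387525, -0.62105014,  0.18909882]), 'tcp_rot': array([-3.07740903e+00, -6.26695768e-01,  3.09994432e-04]), 'contact_force': array([ 0.35710242,  0.88628199, -0.00429142]), 'ft_torque': array([-0.03750542,  0.04501566, -0.05347029]), 'finger_force': 0.0, 'gripper_width': 1.0018794138072005} 0.008
```

View pics/top0.png

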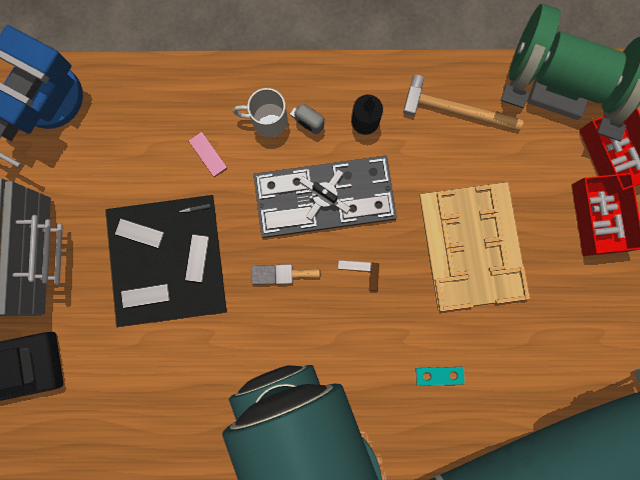

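View pics/side0.png

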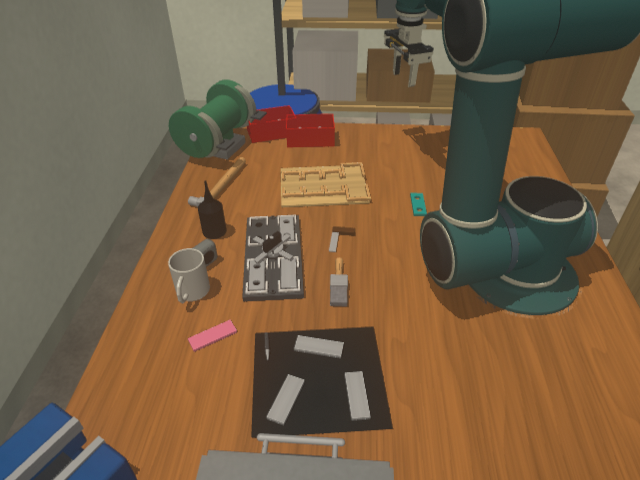

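```bash
cat > h.py <<'E'
from bench import robot
import cv2,numpy as np
from scipy.spatial.transform import Rotation as Ro
def cam(n):
    c=robot.camera_info(n);f=240/np.tan(np.radians(c["fov_y"]/2))
    return f,c["cx"],c["cy"],np.array(c["R"]),np.array(c["t"])
def w2p(n,X):
    f,cx,cy,R,t=cam(n);Y=np.atleast_2d(X)@R.T+t
    return np.c_[f*Y[:,0]/Y[:,2]+cx,f*Y[:,1]/Y[:,2]+cy]
def p2w(n,uv,z):
    f,cx,cy,R,t=cam(n);uv=np.atleast_2d(uv).astype(float)
    d=np.c_[(uv[:,0]-cx)/f,(uv[:,1]-cy)/f,np.ones(len(uv))]@R;o=-R.T@t
    return o+d*((z-o[2])/d[:,2])[:,None]
def shot(n,name):
    im=cv2.cvtColor(robot.get_image(n),cv2.COLOR_RGB2BGR);cv2.imwrite(f"pics/{name}.png",im);return im
def crop(im,x0,y0,w,h,s,name):
    cv2.imwrite(f"pics/{name}.png",cv2.resize(im[y0:y0+h,x0:x0+w],None,fx=s,fy=s,interpolation=cv2.INTER_CUBIC))
def st():
    s=robot.get_state();R=Ro.from_rotvec(s["tcp_rot"]).as_matrix()
    return s,R,np.array(s["tcp_pos"])
E
python3 - <<'E'
from h import *
im=cv2.imread("pics/top0.png")
crop(im,245,148,160,95,5,"pal"); crop(im,412,175,130,145,4,"tray")
# bracket fits on mat
for nm,z,b in(("blank",.012,(110,200,220,320)),):
    x0,y0,x1,y1=b; g=im[y0:y1,x0:x1].min(2)
    cs,_=cv2.findContours((g>120).astype(np.uint8),0,1)
    for c in cs:
        if cv2.contourArea(c)<300: continue
        m=cv2.moments(c);u=np.array([m['m10']/m['m00']+x0,m['m01']/m['m00']+y0])
        W=p2w("top",c[:,0]+[x0,y0],z)[:,:2].astype(np.float32)*1000
        r=cv2.minAreaRect(W);print(u,p2w("top",u,z),r)
E
```

```text
[144.58052166 295.55180665] [[0.39168426 0.36732279 0.012     ]] ((391.7059631347656, 367.34210205078125), (35.063682556152344, 98.95452117919922), 9.011476516723633)
[196.31292027 257.89985591] [[0.4724525  0.25776289 0.012     ]] ((472.7180480957031, 257.67523193359375), (36.06349182128906, 99.01033782958984), 82.24466705322266)
[138.68765432 232.7837037 ] [[0.52764066 0.38453691 0.012     ]] ((527.5765991210938, 384.1817626953125), (100.25696563720703, 35.092891693115234), 72.29206085205078)
```

View pics/pal.png

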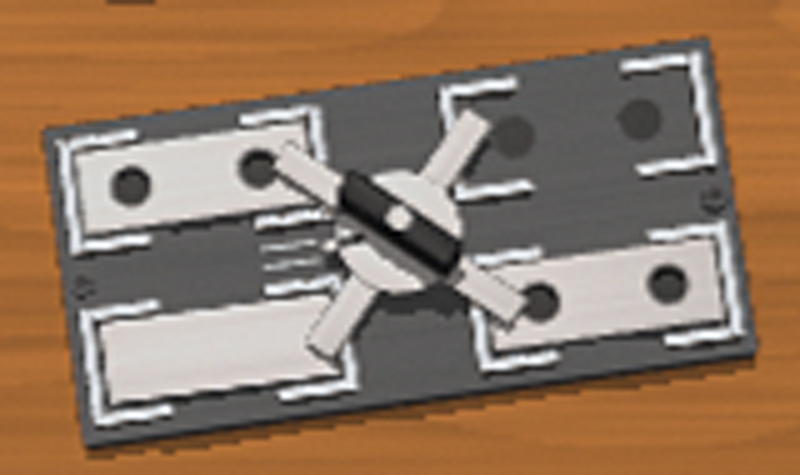

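View pics/tray.png

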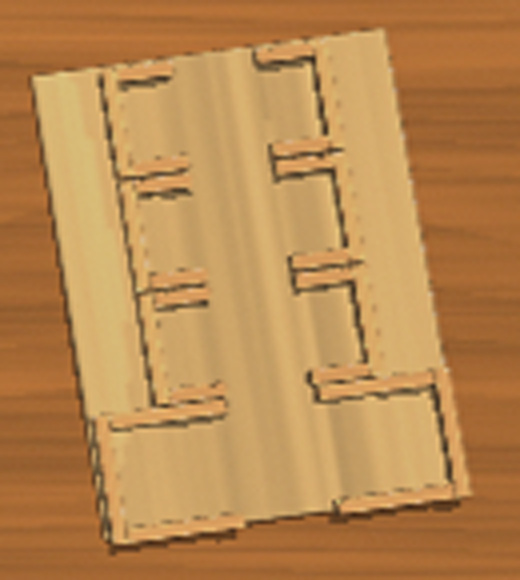

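```bash
cat > fit.py <<'E'
from h import *
from scipy.optimize import minimize
from scipy.ndimage import map_coordinates
def pts(rects,z):
    o=[]
    for x0,x1,y0,y1 in rects:
        a,b=np.meshgrid(np.linspace(x0,x1,max(2,int((x1-x0)/1.5))),np.linspace(y0,y1,max(2,int((y1-y0)/1.5))))
        o.append(np.c_[a.ravel(),b.ravel(),0*a.ravel()+z])
    return np.vstack(o)/1000
def tf(P,q):
    c,s=np.cos(q[2]),np.sin(q[2]);return np.c_[q[0]+c*P[:,0]-s*P[:,1],q[1]+s*P[:,0]+c*P[:,1],P[:,2]]
def samp(g,n,P):
    uv=w2p(n,P);return map_coordinates(g,[uv[:,1],uv[:,0]],order=1)
def rails(cx,cy,L,W,t,gap,m=0):  # rail rects of one compartment, m = outward frame offset
    a,b=L/2,W/2
    r=[(cx-a-t,cx-a,cy-b-t,cy+b+t),(cx+a,cx+a+t,cy-b-t,cy+b+t)]
    for s in(-1,1):
        y=(cy+b,cy+b+t) if s>0 else (cy-b-t,cy-b)
        r+=[(cx-a,cx-gap/2,*y),(cx+gap/2,cx+a,*y)]
    return r
E
python3 - <<'E'
from fit import *
A=[];B=[]
for sx in(-84,84):
    for sy in(-38,38):
        A+=rails(sx,sy,105,41,5,46)
# outer dark ring: just outside outermost rails on plate
B=[(-147,-143,-68,68),(143,147,-68,68),(-147,147,-69,-65),(-147,147,65,69)]
C=[(-158,-151,-75,75),(151,158,-75,75)]
PA,PB,PC=pts(A,24),pts(B,18),pts(C,0)
for n in("top","side"):
    im=cv2.imread(f"pics/{n}0.png").astype(float);g=im.mean(2);sat=im.max(2)-im.min(2)
    def cost(q): return -(samp(g,n,tf(PA,q)).mean()-1.0*samp(g,n,tf(PB,q)).mean()-.5*(samp(sat,n,tf(PC,q)).mean()-samp(sat,n,tf(PB,q)).mean()))
    c0=p2w(n,(325,195) if n=="top" else (273,255),.018)[0]
    best=min((minimize(cost,[c0[0]+dx,c0[1]+dy,-np.pi/2+th],method="Nelder-Mead",options=dict(initial_simplex=[[c0[0]+dx,c0[1]+dy,-np.pi/2+th],[c0[0]+dx+.01,c0[1]+dy,-np.pi/2+th],[c0[0]+dx,c0[1]+dy+.01,-np.pi/2+th],[c0[0]+dx,c0[1]+dy,-np.pi/2+th+.08]],xatol=1e-5,fatol=1e-4)) for dx in(-.008,.0,.008) for dy in(-.008,0,.008) for th in(.06,.12,.18)),key=lambda r:r.fun)
    print(n,"pallet",best.x,best.fun)
im=cv2.imread("pics/top0.png")
# tray corners board
uv=np.array([[33,76],[384,28],[470,495],[112,548]])/4+[412,175]-.4
for z in(.009,.019):
    W=p2w("top",uv,z)[:,:2]*1000;print("tray",z,W.round(1).tolist(),[round(float(np.linalg.norm(W[i]-W[(i+1)%4])),1) for i in range(4)])
for nm,uv in(("oil base",(213,234)),("mug base",(192,297)),("tape",(206,262)),("punch",(267,356)),("ferr",(339,289)),("pinkc",(213,335))):
    print(nm,p2w("side",uv,0.0).round(3))
for nm,uv,z in(("oil",(367,125),0.),("mug",(268,130),0.),("bristL",(253,275),.018),("handR",(320,273),.01),("ferr",(285,274),.02)): print(nm,p2w("top",uv,z).round(4))
crop(im,240,250,150,60,5,"brush");s=cv2.imread("pics/side0.png");crop(s,160,170,160,140,5,"oil")
E
```

```text
Traceback (most recent call last):
  File "fit.py", line 13, in samp
    uv=w2p(n,P);return map_coordinates(g,[uv[:,1],uv[:,0]],order=1)
  File "h.py", line 8, in w2p
    f,cx,cy,R,t=cam(n);Y=np.atleast_2d(X)@R.T+t
                ~~~^^^
  File "h.py", line 5, in cam
    c=robot.camera_info(n);f=240/np.tan(np.radians(c["fov_y"]/2))
ValueError: time passes only in moves, steps and waits
```

Cache the camera info.

```bash
sed -i 's/^def cam(n):/import functools\n@functools.cache\ndef cam(n):/' h.py
cat > m.py <<'E'
from fit import *
A=[]
for sx in(-84,84):
    for sy in(-38,38):
        A+=rails(sx,sy,105,41,5,46)
B=[(-147,-143,-68,68),(143,147,-68,68),(-147,147,-69,-65),(-147,147,65,69)]
C=[(-158,-151,-75,75),(151,158,-75,75)]
PA,PB,PC=pts(A,24),pts(B,18),pts(C,0)
def fitpal(n,f):
    im=cv2.imread(f).astype(float);g=im.mean(2);sat=im.max(2)-im.min(2)
    def cost(q): return -(samp(g,n,tf(PA,q)).mean()-samp(g,n,tf(PB,q)).mean()-.5*(samp(sat,n,tf(PB,q)).mean()-samp(sat,n,tf(PC,q)).mean()))
    c0=p2w(n,(325,195) if n=="top" else (273,255),.018)[0]
    def run(dx,dy,th):
        q=np.array([c0[0]+dx,c0[1]+dy,-np.pi/2+th])
        return minimize(cost,q,method="Nelder-Mead",options=dict(initial_simplex=[q,q+[.01,0,0],q+[0,.01,0],q+[0,0,.08]],xatol=1e-5,fatol=1e-4))
    return min((run(dx,dy,th) for dx in(-.008,.008) for dy in(-.008,.008) for th in(.08,.15)),key=lambda r:r.fun)
E
python3 - <<'E'
from m import *
for n in("top","side"):
    b=fitpal(n,f"pics/{n}0.png");print(n,b.x,b.fun)
im=cv2.imread("pics/top0.png")
uv=np.array([[33,76],[384,28],[470,495],[112,548]])/4+[412,175]-.4
for z in(.009,.019):
    W=p2w("top",uv,z)[:,:2]*1000;print("tray",z,W.round(1).tolist(),[round(float(np.linalg.norm(W[i]-W[(i+1)%4])),1) for i in range(4)])
for nm,uv in(("oil base",(213,234)),("mug base",(192,297)),("tape",(206,262))):
    print(nm,p2w("side",uv,0.0).round(3))
for nm,uv,z in(("oil",(367,125),0.),("mug",(268,130),0.),("bristL",(253,275),.018),("handR",(320,273),.01),("ferr",(285,274),.02)): print(nm,p2w("top",uv,z).round(4))
crop(im,240,250,150,60,5,"brush");s=cv2.imread("pics/side0.png")
a=np.vstack([cv2.resize(im[250:300,240:400],(800,250),interpolation=2),cv2.resize(s[175:245,160:320],(800,350),interpolation=2)]);cv2.imwrite("pics/mix.png",a)
E
```

```text
top [ 0.60784677 -0.01968892 -1.43520968] -125.63485162708045
side [ 0.60659505 -0.01764894 -1.4339785 ] -69.45246262264928
tray 0.009 [[612.3, -228.6], [638.3, -421.2], [383.7, -456.6], [356.1, -264.8]] [194.3, 257.0, 193.8, 258.8]
tray 0.019 [[610.4, -227.0], [636.2, -418.1], [383.5, -453.3], [356.1, -262.9]] [192.8, 255.1, 192.4, 256.9]
oil base [[ 0.78 -0.1   0.  ]]
mug base [[0.778 0.13  0.   ]]
tape [[0.773 0.01  0.   ]]
oil [[ 0.7704 -0.1158  0.    ]]
mug [[0.76   0.1057 0.    ]]
bristL [[0.4348 0.134  0.018 ]]
handR [[ 0.4392 -0.0096  0.01  ]]
ferr [[0.4366 0.0653 0.02  ]]
```

View pics/mix.png

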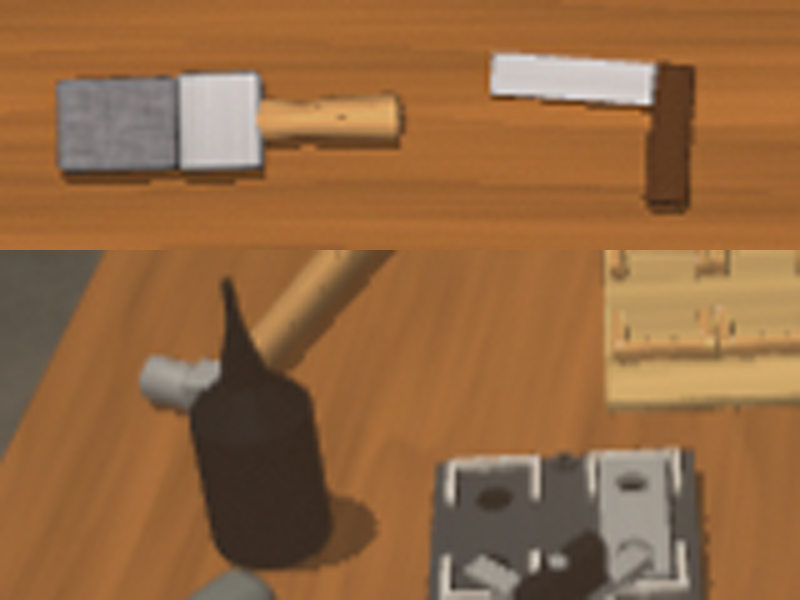

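```bash
cat > go.py <<'E'
import sys
from h import *
PAL=(.6078,-.0197,97.8)
def go(x,y,z,psi):
    s,R,p=st();now=np.degrees(np.arctan2(R[1,0],R[0,0]))
    d=(psi-now+90)%180-90           # world turn, ccw +
    a=np.radians(now+d);dw=np.array([x,y,z])-p
    ex=np.array([np.cos(a),np.sin(a)]);ey=np.array([np.sin(a),-np.cos(a)])
    a0=np.radians(now);ex0=np.array([np.cos(a0),np.sin(a0)]);ey0=np.array([np.sin(a0),-np.cos(a0)])
    f=lambda v:round(float(v),3)
    print(f"t{s['clock']:.1f} at {p.round(4)} psi {now:.2f} w {s['gripper_width']*93:.1f}mm F{np.round(s['contact_force'],1)} | turn {f(-d/8)}; shift after turn x {f(dw[:2]@ex/.04)} y {f(dw[:2]@ey/.04)} z {f(-dw[2]/.04)}; before turn x {f(dw[:2]@ex0/.04)} y {f(dw[:2]@ey0/.04)}")
if __name__=="__main__": go(*map(float,sys.argv[1:5]))
E
python3 - <<'E'
from m import *
from go import go
def outl(a,b,d0,d1):  # frame between half-size+d0 and +d1
    return [(-a-d1,-a-d0,-b,b),(a+d0,a+d1,-b,b),(-a,a,-b-d1,-b-d0),(-a,a,b+d0,b+d1)]
PI=pts(outl(98,128,-6,-2),9);PO=pts(outl(98,128,3,8),0)
for n in("top","side"):
    im=cv2.imread(f"pics/{n}0.png").astype(float);g=im[...,1]
    c=lambda q:-(samp(g,n,tf(PI,q)).mean()-samp(g,n,tf(PO,q)).mean())
    q=np.array([.497,-.342,1.706]);b=min((minimize(c,q+d,method="Nelder-Mead",options=dict(initial_simplex=[q+d,q+d+[.008,0,0],q+d+[0,.008,0],q+d+[0,0,.05]],xatol=1e-5,fatol=1e-4)) for d in np.array([[0,0,0],[-.004,-.004,-.02],[.004,.004,-.02],[-.004,.003,.02]])),key=lambda r:r.fun)
    print(n,"tray",b.x,b.fun)
print("ferr",p2w("top",(283.6,273.7),.02))
go(.6078,-.0197,.14,53.7)
E
```

```text
top tray [ 0.49891941 -0.34405914  1.70968496] -59.94080585191557
side tray [ 0.49874906 -0.35243259  1.70089055] -25.35853321795355
ferr [[0.43727028 0.06830277 0.02      ]]
t0.1 at [ 0.2639 -0.6211  0.1891] psi 23.02 w 93.2mm F[ 0.4  0.9 -0. ] | turn -3.835; shift after turn x 17.206 y -1.971 z 1.227; before turn x 13.793 y -10.474
```

Request:
drive_tool(plan=[0, 0, 0, -0.96, -0.1, 0, 0, 0, -0.96, -0.1, 0, 0, 0, -0.96, -0.1, 0, 0, 0, -0.955, -0.1, 1, -0.115, 0, 0, -0.1, 1, -0.115, 0, 0, -0.1, 1, -0.115, 0, 0, -0.1, 1, -0.115, 0, 0, -0.1], newtons=40)

```text
clock: 1.1
tcp_pos: [0.3443, -0.4802, 0.1894]
tcp_rot: [-2.803, -1.419, 0.0]
contact_force: [0.9, -0.6, 0.4]
gripper_width: 0.45
finger_force: 0.0
```

Request:
drive_tool(plan=[1, -0.115, 0, 0, -0.1, 1, -0.115, 0, 0, -0.1, 1, -0.115, 0, 0, -0.1, 1, -0.115, 0, 0, -0.1, 1, -0.115, 0, 0, -0.1, 1, -0.115, 0, 0, -0.1, 1, -0.115, 0, 0, -0.1, 1, -0.115, 0, 0, -0.1])

```text
clock: 2.1
tcp_pos: [0.504, -0.2004, 0.1895]
tcp_rot: [-2.803, -1.419, 0.0]
contact_force: [0.3, 0.2, -0.3]
gripper_width: 0.453
finger_force: 0.0
```

Request:
drive_tool(plan=[1, -0.115, 0, 0, -0.1, 1, -0.115, 0, 0, -0.1, 1, -0.115, 0, 0, -0.1, 1, -0.115, 0, 0, -0.1, 1, -0.115, 0.2, 0, -0.1, 0.2, -0.01, 1, 0, -0.1, 0, 0, 0, 0, -0.1, 0, 0, 0, 0, -0.1])

```text
clock: 3.1
tcp_pos: [0.608, -0.0207, 0.143]
tcp_rot: [2.803, 1.418, 0.001]
contact_force: [-0.8, -0.1, -0.6]
gripper_width: 0.449
finger_force: 0.0
```

```bash
python3 go.py .6078 -.0197 .052 53.7
```

```text
t3.1 at [ 0.608  -0.0207  0.143 ] psi 53.68 w 41.7mm F[-0.8 -0.1 -0.6] | turn -0.002; shift after turn x 0.017 y -0.018 z 2.275; before turn x 0.017 y -0.018
```

Request:
drive_tool(plan=[0, 0, 0.8, 0, -0.1, 0, 0, 0.8, 0, -0.1, 0, 0, 0.675, 0, -0.1, 0, 0, 0, 0, -0.8, 0, 0, 0, 0, -0.8, 0, 0, 0, 0, -0.8, 0, 0, 0, 0, -0.8, 0, 0, 0, 0, -0.8], newtons=15)

```text
clock: 4.1
tcp_pos: [0.6081, -0.0202, 0.0511]
tcp_rot: [2.803, 1.419, 0.001]
contact_force: [0.1, -0.4, -0.6]
gripper_width: 0.098
finger_force: 0.0
```

```bash
python3 go.py .6078 -.0197 .052 53.7; python3 -c "
from h import *
crop(shot('top','t1'),245,130,160,115,5,'c1')"
```

```text
t4.1 at [ 0.6081 -0.0202  0.0511] psi 53.70 w 9.1mm F[ 0.1 -0.4 -0.6] | turn 0.0; shift after turn x 0.007 y -0.013 z -0.021; before turn x 0.007 y -0.013
```

View pics/c1.png

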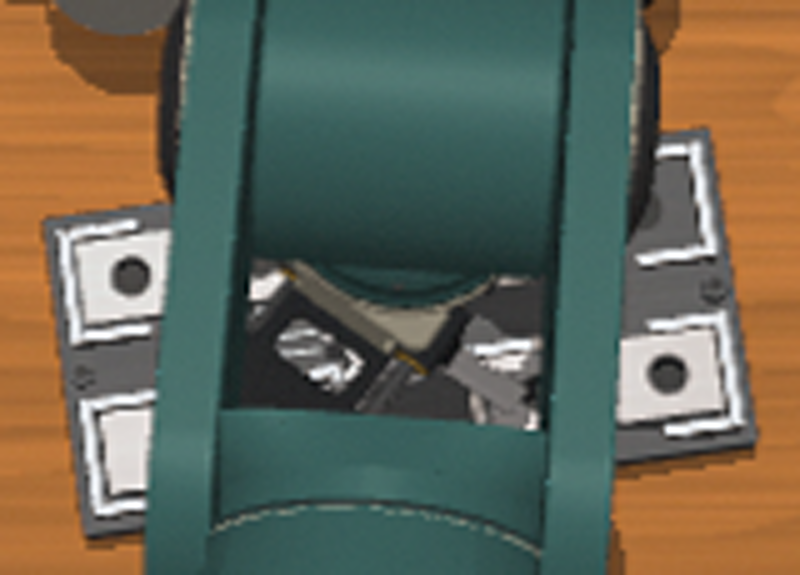

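```bash
python3 -c "
from h import *
crop(shot('side','s1'),215,180,120,110,5,'c2')"
```

```text
(no output)
```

View pics/c2.png

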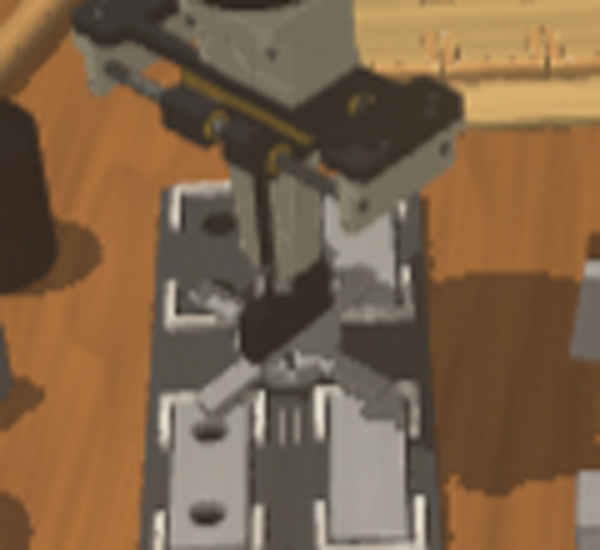

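```bash
python3 -c "
from h import *
s,R,p=st()
for n in('side','top'):
  for X in(p,p+[0,0,-.008],[.6078,-.0197,.067],[.6078,-.0197,.037]):
    q=w2p(n,X)[0];o=(215,180) if n=='side' else (245,130);print(n,X,((q-o)*5).round())
"
```

```text
side [ 0.60794661 -0.02021824  0.05088997] [281. 308.]
side [ 0.60794661 -0.02021824  0.04288997] [282. 320.]
side [0.6078, -0.0197, 0.067] [279. 284.]
side [0.6078, -0.0197, 0.037] [283. 330.]
top [ 0.60794661 -0.02021824  0.05088997] [399. 312.]
top [ 0.60794661 -0.02021824  0.04288997] [399. 315.]
top [0.6078, -0.0197, 0.067] [398. 305.]
top [0.6078, -0.0197, 0.037] [397. 318.]
```

Request:
drive_tool(plan=[0, 0, 0, 0, -1, 0, 0, 0, 0, -1, 0, 0, 0, 0, -1, 0, 0, 0, 0, -1, 0, 0, 0, 0, -1, 0, 0, 0, 0, -1, 0, 0, 0, 0, -1, 0, 0, 0, 0, -1], newtons=20)

```text
clock: 5.2
tcp_pos: [0.6079, -0.0202, 0.0508]
tcp_rot: [2.803, 1.419, 0.0]
contact_force: [0.1, -0.1, -0.0]
gripper_width: 0.003
finger_force: 0.0
```

```bash
python3 -c "
from h import *
a=shot('side','s2')[205:255,235:310]
cv2.imwrite('pics/c3.png',np.hstack([cv2.resize(cv2.imread('pics/side0.png')[205:265,250:300],(375,450),interpolation=2),cv2.resize(a[:,10:],(400,450),interpolation=2)]))"
```

```text
(no output)
```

View pics/c3.png

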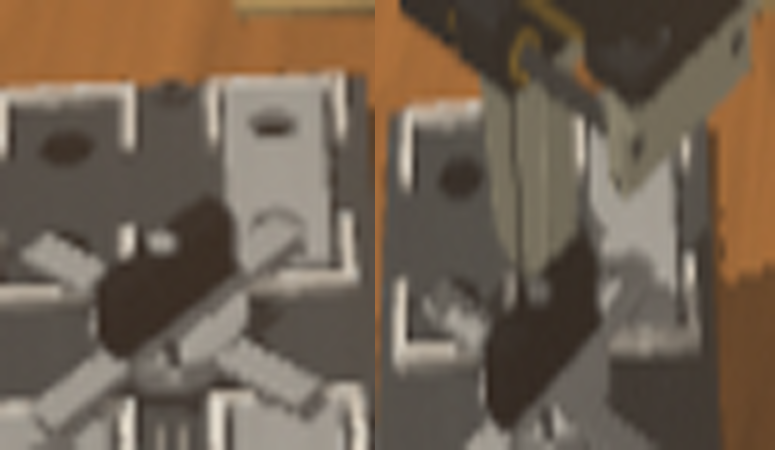

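```bash
python3 -c "
from h import *
p=np.array([.2639,-.6211,.1891])
for d in(-.011,0,.008,): print(d,w2p('side',p-[0,0,d]))
import bench;print(robot.finger_overhang,[a for a in dir(robot) if a[0]!='_'])
cv2.imwrite('pics/c4.png',cv2.resize(cv2.imread('pics/side0.png')[40:100,375:445],(700,600),interpolation=2))"
```

```text
-0.011 [[402.21242736  85.27252826]]
0 [[401.84873117  88.59800073]]
0.008 [[401.58629278  90.99761808]]
0.008 ['Unreachable', 'camera_info', 'finger_overhang', 'get_image', 'get_state', 'hand_in']
```

View pics/c4.png

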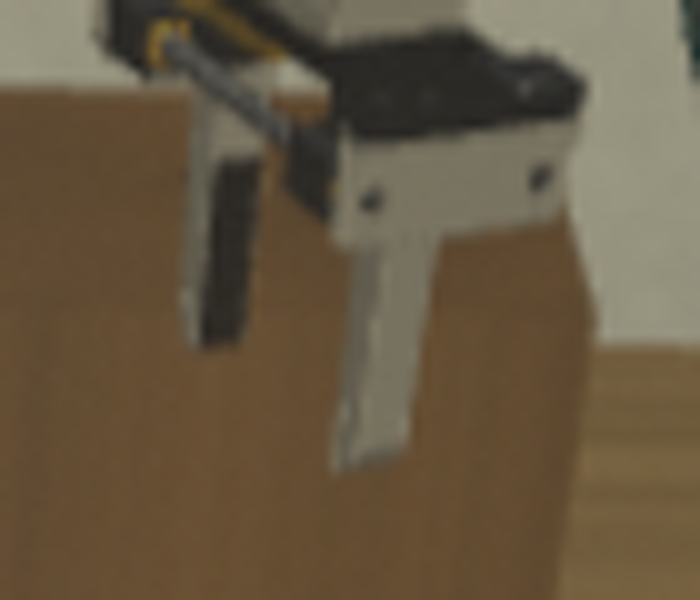

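Request:
drive_tool(plan=[0, 0, 0.025, 0, -1, 0, 0, 0.025, 0, -1, 0, 0, 0.025, 0, -1, 0, 0, 0.025, 0, -1, 0, 0, 0.025, 0, -1, 0, 0, 0, 0, -1, 0, 0, 0, 0, -1, 0, 0, 0, 0, -1])

```text
clock: 6.25
tcp_pos: [0.6079, -0.0202, 0.0458]
tcp_rot: [2.803, 1.419, 0.0]
contact_force: [0.3, 0.1, 0.6]
gripper_width: 0.001
finger_force: 0.0
```

Request:
drive_tool(plan=[0, 0, 0.025, 0, -1, 0, 0, 0.025, 0, -1, 0, 0, 0.025, 0, -1, 0, 0, 0.025, 0, -1, 0, 0, 0, 0, -1, 0, 0, 0, 0, -1, 0, 0, 0, 0, -1, 0, 0, 0, 0, -1])

```text
clock: 7.25
tcp_pos: [0.6079, -0.0202, 0.0418]
tcp_rot: [-2.803, -1.419, -0.0]
contact_force: [-0.1, -0.6, 0.5]
gripper_width: 0.006
finger_force: 0.0
```

Request:
drive_tool(plan=[0, 0, 0.025, 0, -1, 0, 0, 0.025, 0, -1, 0, 0, 0.025, 0, -1, 0, 0, 0, 0, -1, 0, 0, 0, 0, -1, 0, 0, 0, 0, -1, 0, 0, 0, 0, -1, 0, 0, 0, 0, -1])

```text
clock: 8.25
tcp_pos: [0.6079, -0.0202, 0.0388]
tcp_rot: [-2.803, -1.419, -0.0]
contact_force: [0.7, -0.3, 0.1]
gripper_width: 0.008
finger_force: 0.0
```

```bash
python3 go.py .6078 -.0197 .052 53.7;python3 -c "
from h import *
shot('side','s3');b=cv2.imread('pics/s3.png')
cv2.imwrite('pics/c5.png',cv2.resize(b[175:265,225:325],(667,600),interpolation=2))"
```

```text
t8.2 at [ 0.6079 -0.0202  0.0388] psi 53.70 w 0.8mm F[ 0.7 -0.3  0.1] | turn 0.0; shift after turn x 0.009 y -0.01 z -0.331; before turn x 0.009 y -0.01
```

View pics/c5.png

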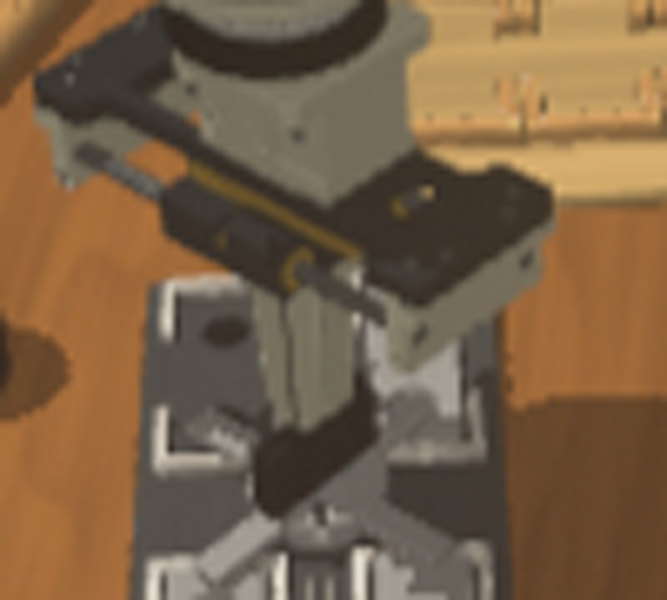

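Request:
drive_tool(plan=[0, 0, 0.025, 0, -1, 0, 0, 0, 0, -1, 0, 0, 0.025, 0, -1, 0, 0, 0, 0, -1, 0, 0, 0.025, 0, -1, 0, 0, 0, 0, -1, 0, 0, 0, 0, -1, 0, 0, 0, 0, -1])

```text
clock: 9.3
tcp_pos: [0.6082, -0.0203, 0.0382]
tcp_rot: [2.802, 1.419, 0.001]
contact_force: [-13.7, 1.2, 24.5]
gripper_width: 0.006
finger_force: 12.3
```

Request:
drive_tool(plan=[0, 0, -0.25, 0, -1, 0, 0, 0, 0, 0, 0, 0, 0, 0, 0, 0, 0, 0, 0, 0, 0, 0, 0, 0, 0, 0, 0, 0.15, 0, 0, 0, 0, 0.2, 0, 0, 0, 0, 0, 0, 0])

```text
clock: 10.3
tcp_pos: [0.6074, -0.0202, 0.0306]
tcp_rot: [-2.802, -1.419, 0.002]
contact_force: [0.3, 0.4, 0.9]
gripper_width: 0.5
finger_force: 0.0
```

```bash
python3 go.py .6078 -.0197 .0175 53.7
```

```text
t10.3 at [ 0.6074 -0.0202  0.0306] psi 53.70 w 46.5mm F[0.3 0.4 0.9] | turn -0.0; shift after turn x 0.016 y 0.001 z 0.328; before turn x 0.016 y 0.001
```

Request:
drive_tool(plan=[0, 0, 0.15, 0, 0, 0, 0, 0.15, 0, 0, 0, 0, 0, 0, -1, 0, 0, 0, 0, -1, 0, 0, 0, 0, -1, 0, 0, 0, 0, -1, 0, 0, 0, 0, -1, 0, 0, 0, 0, -1], newtons=15)

```text
clock: 11.3
tcp_pos: [0.6076, -0.0199, 0.0199]
tcp_rot: [-2.802, -1.419, 0.001]
contact_force: [-2.9, 1.6, 1.9]
gripper_width: 0.166
finger_force: 1.5
```

```bash
python3 go.py .6078 -.0197 .0175 53.7
```

```text
t11.3 at [ 0.6076 -0.0199  0.0199] psi 53.71 w 15.5mm F[-2.9  1.6  1.9] | turn 0.001; shift after turn x 0.007 y 0.002 z 0.059; before turn x 0.007 y 0.002
```

Request:
drive_tool(plan=[0, 0, 0, 0, -1, 0, 0, 0, 0, -1, 0, 0, 0, 0, -1, 0, 0, 0, 0, -1, 0, 0, 0, 0, -1, 0, 0, 0, 0, -1, 0, 0, 0, 0, -1, 0, 0, 0, 0, -1])

```text
clock: 12.3
tcp_pos: [0.6072, -0.0196, 0.0199]
tcp_rot: [-2.801, -1.419, 0.002]
contact_force: [-9.2, 5.9, 6.1]
gripper_width: 0.152
finger_force: 15.0
```

Request:
drive_tool(plan=[0, -0.025, 0, 0, -1, 0, 0, 0, -0.8, -1, 0, 0, 0, -0.8, -1, 0, 0, 0, -0.8, -1, 0, 0, 0, -0.8, -1, 0, 0, 0, -0.8, -1, 0, 0, 0, -0.8, -1, 0, 0, 0, -0.6, -1], newtons=25)

```text
clock: 13.3
tcp_pos: [0.6077, -0.0197, 0.0199]
tcp_rot: [2.08, 2.353, 0.001]
contact_force: [2.9, 0.1, -0.9]
gripper_width: 0.146
finger_force: 25.0
```

```bash
python3 go.py .6078 -.0197 .0199 97.8; python3 -c "
from h import *
print(robot.get_state()['ft_torque'],robot.get_state()['finger_force'])"
```

```text
t13.3 at [ 0.6077 -0.0197  0.0199] psi 97.07 w 13.6mm F[ 2.9  0.1 -0.9] | turn -0.092; shift after turn x 0.001 y 0.003 z -0.001; before turn x 0.001 y 0.003
[ 0.14244418 -0.54684862 -0.198342  ] 24.964636266231537
```

```bash
sed -i 's/^def go(x,y,z,psi):/DZ=.0285  # tip z = reported TCP z + DZ\ndef go(x,y,z,psi):\n    z-=DZ/' go.py
python3 - <<'E'
from h import *
from go import go
for u in((365.5,206.1),(283.5,183.0)): print(p2w("top",u,.026))
c,s=np.cos(-1.4352),np.sin(-1.4352)
for i,(a,b) in enumerate([(-.084,-.038),(-.084,.038),(.084,-.038),(.084,.038)]): print("nest",i,np.round([.6078+c*a-s*b,-.0197+s*a+c*b],4))
a=np.radians(97.9);c,s=np.cos(a),np.sin(a)
for i,b in enumerate([-.094,-.032,.030,.0955]): print("slot",i,np.round([.4985-s*b,-.3435+c*b],4))
go(.5815,-.1081,.10,97.8)
E
```

```text
[[ 0.58216841 -0.10820073  0.026     ]]
[[0.63365606 0.06895337 0.026     ]]
nest 0 [0.5588 0.0584]
nest 1 [0.6341 0.0687]
nest 2 [ 0.5815 -0.1081]
nest 3 [ 0.6568 -0.0978]
slot 0 [ 0.5916 -0.3306]
slot 1 [ 0.5302 -0.3391]
slot 2 [ 0.4688 -0.3476]
slot 3 [ 0.4039 -0.3566]
t13.3 at [ 0.6077 -0.0197  0.0199] psi 97.07 w 13.6mm F[ 2.9  0.1 -0.9] | turn -0.092; shift after turn x -2.1 y -0.948 z -1.291; before turn x -2.111 y -0.922
```

Request:
drive_tool(plan=[0, 0, 0, 0, 0.2, 0, 0, 0, 0, 0.2, 0, 0, 0, 0, 0.2, 0, 0, -0.5, 0, 0.2, 0, 0, -0.5, -0.09, 0.2, 0, 0, -0.5, 0, 0.2, 0, 0, 0, 0, 0.2, 0, 0, 0, 0, 0.2])

```text
clock: 14.3
tcp_pos: [0.6069, -0.0196, 0.0794]
tcp_rot: [-2.069, -2.364, 0.0]
contact_force: [-0.8, 1.1, -0.5]
gripper_width: 0.602
finger_force: 0.0
```

```bash
python3 go.py .5815 -.1081 .06 97.8
```

```text
t14.3 at [ 0.6069 -0.0196  0.0794] psi 97.62 w 56.0mm F[-0.8  1.1 -0.5] | turn -0.023; shift after turn x -2.105 y -0.93 z 1.198; before turn x -2.108 y -0.923
```

Request:
drive_tool(plan=[-0.7, -0.31, 0, -0.023, 0.2, -0.7, -0.31, 0, 0, 0.2, -0.705, -0.31, 0, 0, 0.2, 0, 0, 0.7, 0, 0.2, 0, 0, 0.7, 0, 0.2, 0, 0, 0.6, 0, 0.2, 0, 0, 0.19, 0, 0.2, 0, 0, 0, 0, 0.2])

```text
clock: 15.3
tcp_pos: [0.5813, -0.108, -0.0082]
tcp_rot: [-2.064, -2.367, 0.001]
contact_force: [-0.4, 0.3, 0.3]
gripper_width: 0.595
finger_force: 0.0
```

Request:
drive_tool(plan=[0, 0, 0, 0, -1, 0, 0, 0, 0, -1, 0, 0, 0, 0, -1, 0, 0, 0, 0, -1, 0, 0, 0, 0, -1, 0, 0, 0, 0, -1, 0, 0, 0, 0, -1, 0, 0, 0, 0, -1], newtons=15)

```text
clock: 16.3
tcp_pos: [0.5819, -0.1081, -0.0072]
tcp_rot: [2.065, 2.367, 0.001]
contact_force: [-0.5, 0.6, 5.5]
gripper_width: 0.384
finger_force: 15.0
```

```bash
python3 go.py .5815 -.1081 .0195 97.8
```

```text
t16.3 at [ 0.5819 -0.1081 -0.0072] psi 97.80 w 35.7mm F[-0.5  0.6  5.5] | turn 0.001; shift after turn x 0.003 y -0.011 z 0.046; before turn x 0.003 y -0.011
```

Request:
drive_tool(plan=[0, 0, 0, 0, -1, 0, 0, 0, 0, -1, 0, 0, -0.25, 0, -1, 0, 0, -0.5, 0, -1, 0, 0, -0.7, 0, -1, 0, 0, 0, 0, -1, 0, 0, 0, 0, -1, 0, 0, 0, 0, -1], newtons=55)

```text
clock: 17.3
tcp_pos: [0.581, -0.108, 0.0491]
tcp_rot: [-2.064, -2.366, 0.001]
contact_force: [0.0, -0.8, -1.7]
gripper_width: 0.37
finger_force: 55.0
```

```bash
python3 go.py .5916 -.3306 .05 97.9; python3 -c "
from h import *
s,R,p=st();print(s['finger_force'],s['gripper_width']*93)"
```

```text
t17.3 at [ 0.581  -0.108   0.0491] psi 97.80 w 34.4mm F[ 0.  -0.8 -1.7] | turn -0.012; shift after turn x -5.549 y -0.503 z 0.69; before turn x -5.55 y -0.494
54.99896228313446 34.44890761430545
```

Request:
drive_tool(plan=[-0.925, -0.084, 0, -0.012, -1, -0.925, -0.084, 0, 0, -1, -0.925, -0.084, 0, 0, -1, -0.925, -0.084, 0, 0, -1, -0.925, -0.084, 0, 0, -1, -0.925, -0.084, 0, 0, -1, 0, 0, 0.6, 0, -1, 0, 0, 0.3, 0, -1])

```text
clock: 18.3
tcp_pos: [0.5911, -0.3305, 0.0118]
tcp_rot: [-2.062, -2.367, 0.001]
contact_force: [0.4, -0.4, -2.0]
gripper_width: 0.371
finger_force: 55.0
```

```bash
python3 go.py .5916 -.3306 .0143 97.9; python3 -c "
from h import *
s,R,p=st();print(s['finger_force'],s['gripper_width']*93)
shot('top','t4');shot('side','s4')
a,b=cv2.imread('pics/t4.png'),cv2.imread('pics/s4.png')
cv2.imwrite('pics/c6.png',np.hstack([cv2.resize(a[165:315,405:535],(400,461),interpolation=2),cv2.resize(b[150:215,270:375],(400,461),interpolation=2)]))"
```

```text
t18.3 at [ 0.5911 -0.3305  0.0118] psi 97.87 w 34.5mm F[ 0.4 -0.4 -2. ] | turn -0.004; shift after turn x -0.003 y 0.011 z 0.65; before turn x -0.003 y 0.011
54.999046325683594 34.53756943285787
```

View pics/c6.png

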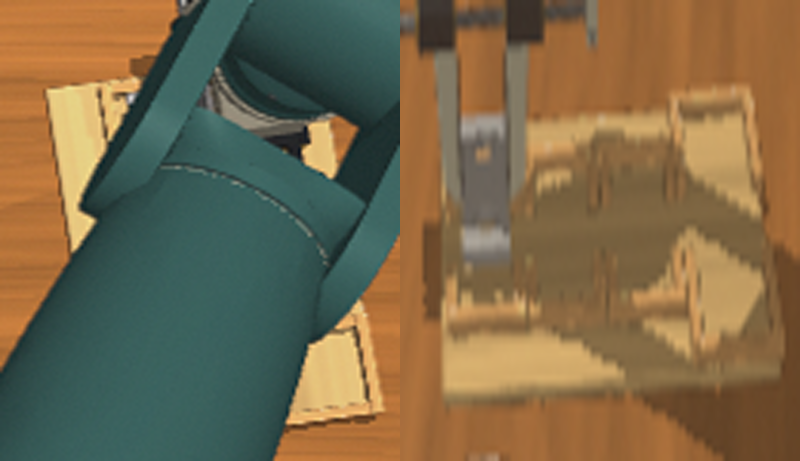

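Request:
drive_tool(plan=[0, 0, 0.35, 0, -1, 0, 0, 0.2, 0, -1, 0, 0, 0.1, 0, -1, 0, 0, 0, 0, -1, 0, 0, 0, 0, -1, 0, 0, 0, 0, -1, 0, 0, 0, 0, -1, 0, 0, 0, 0, -1])

```text
clock: 19.4
tcp_pos: [0.5921, -0.3308, -0.0118]
tcp_rot: [2.063, 2.369, 0.0]
contact_force: [-0.4, 0.0, -0.8]
gripper_width: 0.372
finger_force: 55.0
```

Request:
drive_tool(plan=[0, 0, 0.05, 0, -1, 0, 0, 0.05, 0, -1, 0, 0, 0, 0, -1, 0, 0, 0, 0, -1, 0, 0, 0, 0, -1, 0, 0, 0, 0, -1, 0, 0, 0, 0, -1, 0, 0, 0, 0, -1])

```text
clock: 20.4
tcp_pos: [0.5921, -0.3308, -0.0158]
tcp_rot: [-2.063, -2.369, -0.0]
contact_force: [-0.2, -0.7, -0.9]
gripper_width: 0.373
finger_force: 55.0
```

Request:
drive_tool(plan=[0, 0, 0, 0, -0.05, 0, 0, 0, 0, -0.05, 0, 0, 0, 0, -0.05, 0, 0, 0, 0, -0.05, 0, 0, 0, 0, -0.05, 0, 0, -0.3, 0, 0, 0, 0, -0.9, 0, 0.2, 0, 0, -1, 0, 0.2])

```text
clock: 21.4
tcp_pos: [0.5919, -0.3307, 0.0737]
tcp_rot: [-2.063, -2.369, 0.0]
contact_force: [-0.1, -1.0, 0.1]
gripper_width: 0.597
finger_force: 0.0
```

```bash
python3 go.py .6337 .069 .09 97.8
```

```text
t21.4 at [ 0.5919 -0.3307  0.0737] psi 97.90 w 55.5mm F[-0.1 -1.   0.1] | turn 0.013; shift after turn x 9.757 y 2.391 z 0.305; before turn x 9.753 y 2.408
```

Request:
drive_tool(plan=[0.976, 0.239, 0, 0.013, 0.2, 0.976, 0.239, 0, 0, 0.2, 0.976, 0.239, 0, 0, 0.2, 0.976, 0.239, 0, 0, 0.2, 0.976, 0.239, 0, 0, 0.2, 0.976, 0.239, 0, 0, 0.2, 0.976, 0.239, 0, 0, 0.2, 0.976, 0.239, 0, 0, 0.2])

```text
clock: 22.4
tcp_pos: [0.6256, -0.0096, 0.0733]
tcp_rot: [2.065, 2.367, 0.001]
contact_force: [0.1, 0.3, -0.5]
gripper_width: 0.602
finger_force: 0.0
```

Request:
drive_tool(plan=[0.976, 0.239, 0, 0, 0.2, 0.976, 0.239, 0, 0, 0.2, 0, 0, 0, 0, 0.2, 0, 0, 0.6, 0, 0.2, 0, 0, 0.6, 0, 0.2, 0, 0, 0, 0, 0.2, 0, 0, 0, 0, 0.2, 0, 0, 0, 0, 0.2])

```text
clock: 23.4
tcp_pos: [0.6344, 0.0688, 0.0256]
tcp_rot: [2.065, 2.366, 0.002]
contact_force: [0.5, 0.3, 0.2]
gripper_width: 0.6
finger_force: 0.0
```

```bash
python3 go.py .6337 .069 .0195 97.8
```

```text
t23.4 at [0.6344 0.0688 0.0256] psi 97.79 w 55.8mm F[0.5 0.3 0.2] | turn -0.002; shift after turn x 0.006 y -0.017 z 0.865; before turn x 0.006 y -0.017
```

Request:
drive_tool(plan=[0, -0.01, 0.5, 0, 0.2, 0, 0, 0.34, 0, 0.2, 0, 0, 0, 0, 0.2, 0, 0, 0, 0, -1, 0, 0, 0, 0, -1, 0, 0, 0, 0, -1, 0, 0, 0, 0, -1, 0, 0, 0, 0, -1], newtons=15)

```text
clock: 24.4
tcp_pos: [0.6333, 0.069, -0.0096]
tcp_rot: [-2.065, -2.367, 0.0]
contact_force: [-0.2, 0.3, -2.8]
gripper_width: 0.385
finger_force: 15.0
```

Request:
drive_tool(plan=[0, 0, 0, 0, -1, 0, 0, 0, 0, -1, 0, 0, 0, 0, -1, 0, 0, 0, 0, -1, 0, 0, 0, 0, -1, 0, 0, 0, 0, -1, 0, 0, 0, 0, -1, 0, 0, 0, 0, -1])

```text
clock: 25.4
tcp_pos: [0.6334, 0.069, -0.0094]
tcp_rot: [2.065, 2.367, -0.0]
contact_force: [-0.2, 0.1, -2.3]
gripper_width: 0.384
finger_force: 15.0
```

```bash
python3 go.py .6337 .069 .0195 97.8
```

```text
t25.4 at [ 0.6334  0.069  -0.0094] psi 97.80 w 35.7mm F[-0.2  0.1 -2.3] | turn -0.0; shift after turn x -0.0 y 0.009 z -0.011; before turn x -0.0 y 0.009
```

Request:
drive_tool(plan=[0, 0, 0, 0, -1, 0, 0, 0, 0, -1, 0, 0, -0.25, 0, -1, 0, 0, -0.5, 0, -1, 0, 0, -0.7, 0, -1, 0, 0, -0.7, 0, -1, 0, 0, 0, 0, -1, 0, 0, 0, 0, -1], newtons=55)

```text
clock: 26.4
tcp_pos: [0.6331, 0.0689, 0.0762]
tcp_rot: [-2.065, -2.367, 0.0]
contact_force: [0.3, -0.1, -2.4]
gripper_width: 0.379
finger_force: 55.0
```

```bash
python3 go.py .5302 -.3391 .05 97.9
```

```text
t26.4 at [0.6331 0.0689 0.0762] psi 97.80 w 35.2mm F[ 0.3 -0.1 -2.4] | turn -0.013; shift after turn x -9.75 y -3.95 z 1.367; before turn x -9.757 y -3.933
```

Request:
drive_tool(plan=[-0.886, -0.359, 0, -0.013, -1, -0.886, -0.359, 0, 0, -1, -0.886, -0.359, 0, 0, -1, -0.886, -0.359, 0, 0, -1, -0.886, -0.359, 0, 0, -1, -0.886, -0.359, 0, 0, -1, -0.886, -0.359, 0, 0, -1, -0.886, -0.359, 0, 0, -1])

```text
clock: 27.4
tcp_pos: [0.5575, -0.2286, 0.0752]
tcp_rot: [-2.062, -2.368, 0.001]
contact_force: [-0.0, -0.8, -2.7]
gripper_width: 0.382
finger_force: 55.0
```

Request:
drive_tool(plan=[-0.886, -0.359, 0, 0, -1, -0.886, -0.359, 0, 0, -1, -0.886, -0.359, 0, 0, -1, 0, 0, 0.5, 0, -1, 0, 0, 0.5, 0, -1, 0, 0, 0.5, 0, -1, 0, 0, 0, 0, -1, 0, 0, 0, 0, -1])

```text
clock: 28.4
tcp_pos: [0.5308, -0.3386, 0.017]
tcp_rot: [2.062, 2.37, 0.0]
contact_force: [-0.6, -0.7, -1.9]
gripper_width: 0.379
finger_force: 55.0
```

```bash
python3 go.py .5302 -.3391 .0106 97.9
```

```text
t28.4 at [ 0.5308 -0.3386  0.017 ] psi 97.94 w 35.3mm F[-0.6 -0.7 -1.9] | turn 0.005; shift after turn x -0.01 y -0.017 z 0.872; before turn x -0.01 y -0.017
```

Request:
drive_tool(plan=[0, 0, 0.4, 0, -1, 0, 0, 0.25, 0, -1, 0, 0, 0.1, 0, -1, 0, 0, 0.05, 0, -1, 0, 0, 0.03, 0, -1, 0, 0, 0, 0, -1, 0, 0, 0, 0, -1, 0, 0, 0, 0, -1])

```text
clock: 29.4
tcp_pos: [0.5305, -0.3389, -0.0165]
tcp_rot: [2.063, 2.369, 0.0]
contact_force: [-0.1, -0.0, -1.7]
gripper_width: 0.374
finger_force: 55.0
```

Request:
drive_tool(plan=[0, 0, 0.025, 0, -1, 0, 0, 0, 0, -0.05, 0, 0, 0, 0, -0.05, 0, 0, 0, 0, -0.05, 0, 0, 0, 0, -0.05, 0, 0, -0.3, 0, -0.05, 0, 0, -0.9, 0, 0.2, 0, 0, -1, 0, 0.2])

```text
clock: 30.4
tcp_pos: [0.5303, -0.3388, 0.0719]
tcp_rot: [-2.063, -2.369, 0.0]
contact_force: [-0.8, -0.5, -0.0]
gripper_width: 0.593
finger_force: 0.0
```

```bash
python3 go.py .4366 .0653 .09 92.1
```

```text
t30.4 at [ 0.5303 -0.3388  0.0719] psi 97.90 w 55.1mm F[-0.8 -0.5 -0. ] | turn 0.725; shift after turn x 10.18 y -1.97 z 0.26; before turn x 10.327 y -0.931
```

Request:
drive_tool(plan=[0, 0, 0, 0.725, 0.3, 0.933, -0.177, 0, 0, 0.3, 0.933, -0.177, 0, 0, 0.3, 0.933, -0.177, 0, 0, 0.3, 0.933, -0.177, 0, 0, 0.3, 0.933, -0.177, 0, 0, 0.3, 0.933, -0.177, 0, 0, 0.3, 0.933, -0.177, 0, 0, 0.3])

```text
clock: 31.4
tcp_pos: [0.4711, -0.0786, 0.0714]
tcp_rot: [2.18, 2.261, 0.001]
contact_force: [-0.2, -0.2, 0.8]
gripper_width: 0.651
finger_force: 0.0
```

Request:
drive_tool(plan=[0.933, -0.177, 0, 0, 0.3, 0.933, -0.177, 0, 0, 0.3, 0.933, -0.177, 0, 0, 0.3, 0.933, -0.177, 0, 0, 0.3, 0, 0, 0.7, 0, 0.3, 0, 0, 0.7, 0, 0.3, 0, 0, 0, 0, 0.3, 0, 0, 0, 0, 0.3])

```text
clock: 32.4
tcp_pos: [0.4381, 0.0685, 0.0159]
tcp_rot: [2.18, 2.261, 0.002]
contact_force: [0.0, 0.1, 0.5]
gripper_width: 0.65
finger_force: 0.0
```

```bash
python3 go.py .4373 .0683 .006 92.1
```

```text
t32.4 at [0.4381 0.0685 0.0159] psi 92.09 w 60.4mm F[0.  0.1 0.5] | turn -0.001; shift after turn x -0.004 y -0.021 z 0.959; before turn x -0.004 y -0.021
```

Descend, close at 20 N, then lift.

Request:
drive_tool(plan=[0, -0.015, 0.6, 0, 0.3, 0, 0, 0.35, 0, 0.3, 0, 0, 0, 0, -1, 0, 0, 0, 0, -1, 0, 0, 0, 0, -1, 0, 0, 0, 0, -1, 0, 0, 0, 0, -1, 0, 0, 0, 0, -1], newtons=25)

```text
clock: 33.4
tcp_pos: [0.4375, 0.0685, -0.0227]
tcp_rot: [2.18, 2.261, 0.001]
contact_force: [-1.5, -0.3, 7.2]
gripper_width: 0.448
finger_force: 25.0
```

Request:
drive_tool(plan=[0, 0, 0, 0, -1, 0, 0, -0.2, 0, -1, 0, 0, -0.6, 0, -1, 0, 0, -0.6, 0, -1, 0, 0, -0.3, 0, -1, 0, 0, 0, 0, -1, 0, 0, 0, 0, -1, 0, 0, 0, 0, -1])

```text
clock: 34.4
tcp_pos: [0.4365, 0.0684, 0.0435]
tcp_rot: [-2.18, -2.261, 0.002]
contact_force: [-0.3, 1.1, -0.7]
gripper_width: 0.45
finger_force: 25.0
```

```bash
python3 - <<'E'
from go import *
a=np.radians(97.9);c,s=np.cos(a),np.sin(a)
# bristles (+x of brush) along tool x psi ~92 -> along tray +x; ferrule centre 5 mm toward bristles
go(.4039+.005*c,-.3566+.005*s,.05,97.9)
E
```

```text
t34.4 at [0.4365 0.0684 0.0435] psi 92.10 w 41.8mm F[-0.3  1.1 -0.7] | turn -0.725; shift after turn x -10.288 y -2.268 z 0.549; before turn x -10.465 y -1.217
```

Request:
drive_tool(plan=[0, 0, 0, -0.725, -1, -0.935, -0.206, 0, 0, -1, -0.935, -0.206, 0, 0, -1, -0.935, -0.206, 0, 0, -1, -0.935, -0.206, 0, 0, -1, -0.935, -0.206, 0, 0, -1, -0.935, -0.206, 0, 0, -1, -0.935, -0.206, 0, 0, -1])

```text
clock: 35.4
tcp_pos: [0.4154, -0.2, 0.0439]
tcp_rot: [-2.063, -2.369, 0.0]
contact_force: [1.1, 0.5, -0.5]
gripper_width: 0.449
finger_force: 25.0
```

Request:
drive_tool(plan=[-0.935, -0.206, 0, 0, -1, -0.935, -0.206, 0, 0, -1, -0.935, -0.206, 0, 0, -1, -0.935, -0.206, 0, 0, -1, 0, 0, 0.5, 0, -1, 0, 0, 0.3, 0, -1, 0, 0, 0, 0, -1, 0, 0, 0, 0, -1])

```text
clock: 36.4
tcp_pos: [0.4041, -0.351, 0.0127]
tcp_rot: [2.062, 2.37, 0.0]
contact_force: [-0.1, -0.2, -0.3]
gripper_width: 0.453
finger_force: 25.0
```

```bash
python3 - <<'E'
from go import *
a=np.radians(97.9);c,s=np.cos(a),np.sin(a)
go(.4039+.005*c,-.3566+.005*s,.0155,97.9)
E
```

```text
t36.4 at [ 0.4041 -0.351   0.0127] psi 97.95 w 42.1mm F[-0.1 -0.2 -0.3] | turn 0.007; shift after turn x -0.014 y -0.024 z 0.643; before turn x -0.014 y -0.024
```

Request:
drive_tool(plan=[0, -0.02, 0.4, 0, -1, 0, 0, 0.2, 0, -1, 0, 0, 0, 0, -1, 0, 0, 0, 0, 0.15, 0, 0, 0, 0, 0.15, 0, 0, 0, 0, 0.15, 0, 0, 0, 0, 0.15, 0, 0, 0, 0, 0.15])

```text
clock: 37.4
tcp_pos: [0.4029, -0.3516, -0.0116]
tcp_rot: [2.063, 2.369, -0.0]
contact_force: [0.2, -0.1, -0.1]
gripper_width: 0.572
finger_force: 0.0
```

Request:
drive_tool(plan=[0, 0, -0.5, 0, 0.2, 0, 0, -1, 0, 0.2, 0, 0, -1, 0, 0.2, 1, 0, 0, 0, 0.2, 1, 0, 0, 0, 0.2, 1, 0, 0, 0, 0.2, 1, 0, 0, 0, 0.2, 1, 0, 0, 0, 0.2])

```text
clock: 38.4
tcp_pos: [0.3752, -0.1524, 0.0899]
tcp_rot: [2.063, 2.368, 0.001]
contact_force: [0.3, 0.4, 0.3]
gripper_width: 0.603
finger_force: 0.0
```

Request:
drive_tool(plan=[1, 0, 0, 0, 0.2, 1, 0, 0, 0, 0.2, 1, 0, 0, 0, 0.2, 1, 0, 0, 0, 0.2, 1, 0, 0, 0, 0.2, 1, 0, 0, 0, 0.2, 1, 0, 0, 0, 0.2, 0, 0, 0, 0, 0.2])

```text
clock: 39.4
tcp_pos: [0.3365, 0.1258, 0.0897]
tcp_rot: [2.058, 2.373, 0.002]
contact_force: [0.8, -0.3, -0.2]
gripper_width: 0.599
finger_force: 0.0
```

```bash
cat > mat.py <<'E'
from h import *
def blanks(n,f,z=.012,verb=1):
    im=cv2.imread(f);b=(100,190,235,330) if n=="top" else (245,325,395,435);x0,y0,x1,y1=b
    cs,_=cv2.findContours((im[y0:y1,x0:x1].min(2)>(120 if n=="top" else 110)).astype(np.uint8),0,1);o=[]
    for c in cs:
        if cv2.contourArea(c)<200: continue
        r=cv2.minAreaRect(p2w(n,c[:,0]+[x0,y0],z)[:,:2].astype(np.float32)*1000)
        a=r[2]+(90 if r[1][1]>r[1][0] else 0);o.append((np.round(r[0],1),np.round(r[1],1),round(a%180,1)));print(n,*o[-1])
    return o
E
python3 -c "
from mat import *
shot('top','t5');shot('side','s5');blanks('side','pics/side0.png');blanks('top','pics/t5.png');blanks('side','pics/s5.png')
a,b=cv2.imread('pics/t5.png'),cv2.imread('pics/s5.png')
cv2.imwrite('pics/c7.png',np.hstack([cv2.resize(a[165:315,405:535],(400,461),interpolation=2),cv2.resize(b[150:215,270:375],(400,461),interpolation=2)]))"
```

```text
side [527.1 386.1] [101.2  35. ] 72.2
side [391.3 369.2] [ 35.1 101.8] 98.8
side [472.  259.6] [38.5 98.4] 172.5
top [391.7 367.3] [35.1 99.5] 99.0
top [472.7 257.3] [36.6 99.2] 172.4
top [527.5 384.2] [100.4  35.1] 72.2
side [527.2 386.1] [101.1  35.3] 72.3
side [391.3 369.2] [ 35.3 101.7] 98.7
side [472.2 259.7] [38.6 98.8] 172.5
```

View pics/c7.png

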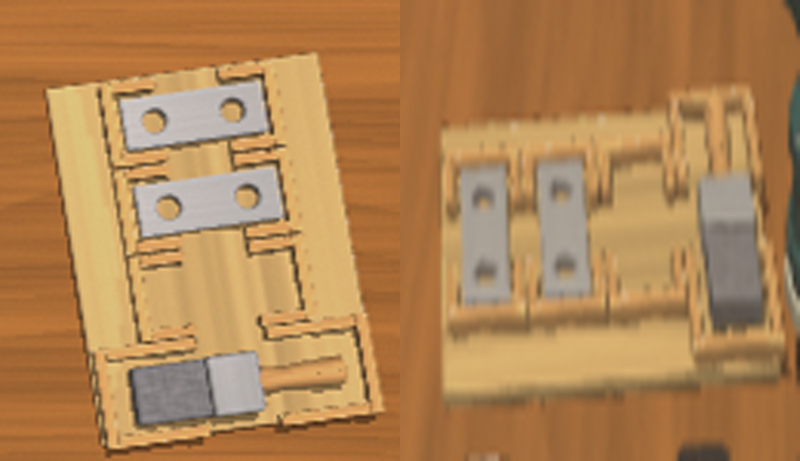

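```bash
python3 go.py .3917 .3673 .0055 99
```

```text
t39.5 at [0.337  0.1239 0.0892] psi 97.98 w 56.1mm F[ 0.3 -0.5 -0.3] | turn -0.128; shift after turn x 5.797 y 2.303 z 2.806; before turn x 5.837 y 2.199
```

Request:
drive_tool(plan=[0, 0, 0, -0.128, 0.2, 0.966, 0.384, 0, 0, 0.2, 0.966, 0.384, 0, 0, 0.2, 0.966, 0.384, 0, 0, 0.2, 0.966, 0.384, 0, 0, 0.2, 0.966, 0.384, 0, 0, 0.2, 0.966, 0.384, 0, 0, 0.2, 0, 0, 0, 0, 0.2])

```text
clock: 40.5
tcp_pos: [0.3929, 0.3679, 0.0879]
tcp_rot: [-2.041, -2.388, 0.002]
contact_force: [-0.4, -0.7, 0.3]
gripper_width: 0.601
finger_force: 0.0
```

Request:
drive_tool(plan=[0, 0, 0.9, 0, 0.2, 0, 0, 0.9, 0, 0.2, 0, 0, 0.5, 0, 0.2, 0, 0, 0, 0, 0.2, 0, 0, 0, 0, 0.2, 0, 0, 0, 0, 0.2, 0, 0, 0, 0, 0.2, 0, 0, 0, 0, 0.2])

```text
clock: 41.5
tcp_pos: [0.3921, 0.3673, -0.0033]
tcp_rot: [2.042, 2.388, 0.001]
contact_force: [0.9, -0.1, 0.2]
gripper_width: 0.599
finger_force: 0.0
```

```bash
python3 go.py .3917 .3673 .0055 99
```

```text
t41.5 at [ 0.3921  0.3673 -0.0033] psi 98.94 w 55.7mm F[ 0.9 -0.1  0.2] | turn -0.008; shift after turn x 0.001 y -0.009 z 0.492; before turn x 0.001 y -0.009
```

Request:
drive_tool(plan=[0, -0.009, 0.4, 0, 0.2, 0, 0, 0.09, 0, 0.2, 0, 0, 0, 0, 0.2, 0, 0, 0, 0, -1, 0, 0, 0, 0, -1, 0, 0, 0, 0, -1, 0, 0, 0, 0, -1, 0, 0, 0, 0, -1], newtons=15)

```text
clock: 42.5
tcp_pos: [0.3917, 0.3672, -0.0233]
tcp_rot: [2.042, 2.388, 0.0]
contact_force: [0.4, 0.7, -1.2]
gripper_width: 0.387
finger_force: 15.0
```

Request:
drive_tool(plan=[0, 0, 0, 0, -1, 0, 0, 0, 0, -1, 0, 0, 0, 0, -1, 0, 0, 0, 0, -1, 0, 0, 0, 0, -1, 0, 0, 0, 0, -1, 0, 0, 0, 0, -1, 0, 0, 0, 0, -1])

```text
clock: 43.5
tcp_pos: [0.3916, 0.3671, -0.0233]
tcp_rot: [-2.042, -2.388, 0.0]
contact_force: [0.7, -0.6, -2.4]
gripper_width: 0.384
finger_force: 15.0
```

```bash
python3 go.py .3917 .3673 .0055 99
```

```text
t43.5 at [ 0.3916  0.3671 -0.0233] psi 98.93 w 35.7mm F[ 0.7 -0.6 -2.4] | turn -0.009; shift after turn x 0.004 y 0.002 z -0.007; before turn x 0.004 y 0.002
```

Request:
drive_tool(plan=[0, 0, 0, 0, -1, 0, 0, 0, 0, -1, 0, 0, -0.25, 0, -1, 0, 0, -0.6, 0, -1, 0, 0, -0.8, 0, -1, 0, 0, -0.8, 0, -1, 0, 0, 0, 0, -1, 0, 0, 0, 0, -1], newtons=55)

```text
clock: 44.5
tcp_pos: [0.3914, 0.3669, 0.074]
tcp_rot: [-2.042, -2.387, 0.001]
contact_force: [-0.5, -0.7, -3.0]
gripper_width: 0.373
finger_force: 55.0
```

```bash
python3 go.py .6341 .0687 .0335 97.8
```

```text
t44.5 at [0.3914 0.3669 0.074 ] psi 98.92 w 34.7mm F[-0.5 -0.7 -3. ] | turn 0.141; shift after turn x -8.21 y 5.0 z 1.724; before turn x -8.306 y 4.838
```

Request:
drive_tool(plan=[0, 0, 0, 0.141, -1, -0.821, 0.5, 0, 0, -1, -0.821, 0.5, 0, 0, -1, -0.821, 0.5, 0, 0, -1, -0.821, 0.5, 0, 0, -1, -0.821, 0.5, 0, 0, -1, -0.821, 0.5, 0, 0, -1, -0.821, 0.5, 0, 0, -1])

```text
clock: 45.5
tcp_pos: [0.5619, 0.1572, 0.0736]
tcp_rot: [-2.066, -2.366, 0.002]
contact_force: [-0.0, 1.2, -3.0]
gripper_width: 0.375
finger_force: 55.0
```

Request:
drive_tool(plan=[-0.821, 0.5, 0, 0, -1, -0.821, 0.5, 0, 0, -1, -0.821, 0.5, 0, 0, -1, 0, 0, 0.6, 0, -1, 0, 0, 0.6, 0, -1, 0, 0, 0, 0, -1, 0, 0, 0, 0, -1, 0, 0, 0, 0, -1])

```text
clock: 46.5
tcp_pos: [0.6349, 0.0691, 0.0279]
tcp_rot: [2.065, 2.367, 0.002]
contact_force: [-0.2, 0.1, -2.1]
gripper_width: 0.376
finger_force: 55.0
```

```bash
python3 go.py .6341 .0687 .0195 97.8
```

```text
t46.5 at [0.6349 0.0691 0.0279] psi 97.80 w 35.0mm F[-0.2  0.1 -2.1] | turn 0.0; shift after turn x -0.007 y -0.02 z 0.922; before turn x -0.007 y -0.02
```

Request:
drive_tool(plan=[-0.005, -0.008, 0.4, 0, -1, 0, 0, 0.2, 0, -1, 0, 0, 0.1, 0, -1, 0, 0, 0.05, 0, -1, 0, 0, 0.05, 0, -1, 0, 0, 0.05, 0, -1, 0, 0, 0, 0, -1, 0, 0, 0, 0, -1])

```text
clock: 47.5
tcp_pos: [0.6341, 0.0687, -0.0071]
tcp_rot: [2.065, 2.367, 0.0]
contact_force: [-1.1, 0.3, -2.5]
gripper_width: 0.373
finger_force: 55.0
```

```bash
python3 go.py .6341 .0687 .0195 97.8
```

```text
t47.5 at [ 0.6341  0.0687 -0.0071] psi 97.80 w 34.7mm F[-1.1  0.3 -2.5] | turn -0.001; shift after turn x 0.0 y -0.0 z 0.046; before turn x 0.0 y -0.0
```

Request:
drive_tool(plan=[0, 0, 0.035, 0, -1, 0, 0, 0, 0, 0.1, 0, 0, 0, 0, 0.1, 0, 0, 0, 0, 0.1, 0, 0, 0, 0, 0.1, 0, 0, -0.3, 0, 0.2, 0, 0, -0.9, 0, 0.2, 0, 0, -0.8, 0, 0.2])

```text
clock: 48.5
tcp_pos: [0.6342, 0.0687, 0.0734]
tcp_rot: [2.065, 2.367, 0.001]
contact_force: [0.2, -0.5, 1.1]
gripper_width: 0.596
finger_force: 0.0
```

```bash
python3 -c "
from mat import *
shot('side','s6');blanks('side','pics/s6.png')
from go import go
go(.5275,.3842,.06,72.2)"
```

```text
side [527.4 386. ] [101.1  35.7] 72.3
side [472.2 259.7] [38.6 98.8] 172.5
t48.5 at [0.6359 0.0688 0.0783] psi 97.80 w 56.1mm F[0.6 0.7 4.7] | turn 3.2; shift after turn x 6.679 y -4.991 z 1.17; before turn x 8.18 y -1.615
```

Request:
drive_tool(plan=[0, 0, 0, 0.8, 0.2, 0, 0, 0, 0.8, 0.2, 0, 0, 0, 0.8, 0.2, 0, 0, 0, 0.8, 0.2, 0.74, -0.55, 0, 0, 0.2, 0.74, -0.55, 0, 0, 0.2, 0.74, -0.55, 0, 0, 0.2, 0.74, -0.55, 0, 0, 0.2])

```text
clock: 49.55
tcp_pos: [0.5862, 0.2094, 0.0722]
tcp_rot: [2.538, 1.851, 0.001]
contact_force: [-0.1, -0.5, 0.2]
gripper_width: 0.599
finger_force: 0.0
```

Request:
drive_tool(plan=[0.74, -0.55, 0, 0, 0.2, 0.74, -0.55, 0, 0, 0.2, 0.74, -0.55, 0, 0, 0.2, 0.74, -0.55, 0, 0, 0.2, 0.74, -0.55, 0, 0, 0.2, 0, 0, 0.8, 0, 0.2, 0, 0, 0.6, 0, 0.2, 0, 0, 0, 0, 0.2])

```text
clock: 50.55
tcp_pos: [0.5262, 0.3824, 0.0142]
tcp_rot: [-2.538, -1.851, 0.004]
contact_force: [0.3, 0.2, 0.3]
gripper_width: 0.6
finger_force: 0.0
```

```bash
python3 go.py .5275 .3842 .0055 72.2
```

```text
t50.5 at [0.5262 0.3824 0.0142] psi 72.21 w 55.8mm F[0.3 0.2 0.3] | turn 0.001; shift after turn x 0.052 y 0.017 z 0.93; before turn x 0.052 y 0.017
```

Request:
drive_tool(plan=[0, 0, 0.6, 0, 0.2, 0, 0, 0.32, 0, 0.2, 0, 0, 0, 0, 0.2, 0, 0, 0, 0, 0.2, 0, 0, 0, 0, 0.2, 0, 0, 0, 0, 0.2, 0, 0, 0, 0, 0.2, 0, 0, 0, 0, 0.2])

```text
clock: 51.55
tcp_pos: [0.527, 0.3829, -0.0214]
tcp_rot: [-2.538, -1.851, -0.0]
contact_force: [0.1, -0.6, -0.3]
gripper_width: 0.599
finger_force: 0.0
```

```bash
python3 go.py .5275 .3842 .0055 72.2
```

```text
t51.5 at [ 0.527   0.3829 -0.0214] psi 72.20 w 55.7mm F[ 0.1 -0.6 -0.3] | turn -0.0; shift after turn x 0.035 y 0.001 z 0.04; before turn x 0.035 y 0.001
```

Request:
drive_tool(plan=[0.035, 0, 0.04, 0, 0.2, 0, 0, 0, 0, 0.2, 0, 0, 0, 0, -1, 0, 0, 0, 0, -1, 0, 0, 0, 0, -1, 0, 0, 0, 0, -1, 0, 0, 0, 0, -1, 0, 0, 0, 0, -1], newtons=15)

```text
clock: 52.55
tcp_pos: [0.5274, 0.3842, -0.023]
tcp_rot: [-2.538, -1.851, -0.0]
contact_force: [0.6, 0.2, 0.3]
gripper_width: 0.386
finger_force: 15.0
```

Request:
drive_tool(plan=[0, 0, 0, 0, -1, 0, 0, 0, 0, -1, 0, 0, 0, 0, -1, 0, 0, 0, 0, -1, 0, 0, 0, 0, -1, 0, 0, 0, 0, -1, 0, 0, 0, 0, -1, 0, 0, 0, 0, -1], newtons=55)

```text
clock: 53.55
tcp_pos: [0.5274, 0.3842, -0.023]
tcp_rot: [2.538, 1.851, 0.0]
contact_force: [0.8, 0.4, 1.4]
gripper_width: 0.378
finger_force: 55.0
```

```bash
python3 go.py .5275 .3842 .0055 72.2
```

```text
t53.5 at [ 0.5274  0.3842 -0.023 ] psi 72.20 w 35.1mm F[0.8 0.4 1.4] | turn 0.0; shift after turn x 0.0 y 0.001 z -0.001; before turn x 0.0 y 0.001
```

Request:
drive_tool(plan=[0, 0, -0.25, 0, -1, 0, 0, -0.7, 0, -1, 0, 0, -0.8, -0.8, -1, 0, 0, -0.7, -0.8, -1, 0, 0, 0, -0.8, -1, 0, 0, 0, -0.8, -1, 0, 0, 0, 0, -1, 0, 0, 0, 0, -1])

```text
clock: 54.55
tcp_pos: [0.5274, 0.3842, 0.0751]
tcp_rot: [-2.068, -2.365, 0.0]
contact_force: [-0.7, -0.5, -2.1]
gripper_width: 0.377
finger_force: 55.0
```

```bash
python3 go.py .6568 -.0978 .0335 97.8
```

```text
t54.5 at [0.5274 0.3842 0.0751] psi 97.66 w 35.1mm F[-0.7 -0.5 -2.1] | turn -0.018; shift after turn x -12.378 y 1.57 z 1.752; before turn x -12.374 y 1.601
```

Request:
drive_tool(plan=[0, 0, 0, -0.018, -1, -0.952, 0.121, 0, 0, -1, -0.952, 0.121, 0, 0, -1, -0.952, 0.121, 0, 0, -1, -0.952, 0.121, 0, 0, -1, -0.952, 0.121, 0, 0, -1, -0.952, 0.121, 0, 0, -1, -0.952, 0.121, 0, 0, -1])

```text
clock: 55.55
tcp_pos: [0.598, 0.1236, 0.0751]
tcp_rot: [2.063, 2.369, 0.0]
contact_force: [0.5, 1.5, -2.7]
gripper_width: 0.375
finger_force: 55.0
```

Request:
drive_tool(plan=[-0.952, 0.121, 0, 0, -1, -0.952, 0.121, 0, 0, -1, -0.952, 0.121, 0, 0, -1, -0.952, 0.121, 0, 0, -1, -0.952, 0.121, 0, 0, -1, -0.952, 0.121, 0, 0, -1, 0, 0, 0, 0, -1, 0, 0, 0, 0, -1])

```text
clock: 56.55
tcp_pos: [0.658, -0.0971, 0.0748]
tcp_rot: [-2.063, -2.369, 0.0]
contact_force: [-0.8, 0.1, -2.4]
gripper_width: 0.373
finger_force: 55.0
```

```bash
python3 go.py .6568 -.0978 .0195 97.8; python3 -c "
from h import *
b=shot('side','s7')
cv2.imwrite('pics/c8.png',cv2.resize(b[140:260,170:330],(800,600),interpolation=2))"
```

```text
t56.5 at [ 0.658  -0.0971  0.0748] psi 97.90 w 34.7mm F[-0.8  0.1 -2.4] | turn 0.012; shift after turn x -0.013 y -0.031 z 2.094; before turn x -0.013 y -0.031
```

View pics/c8.png

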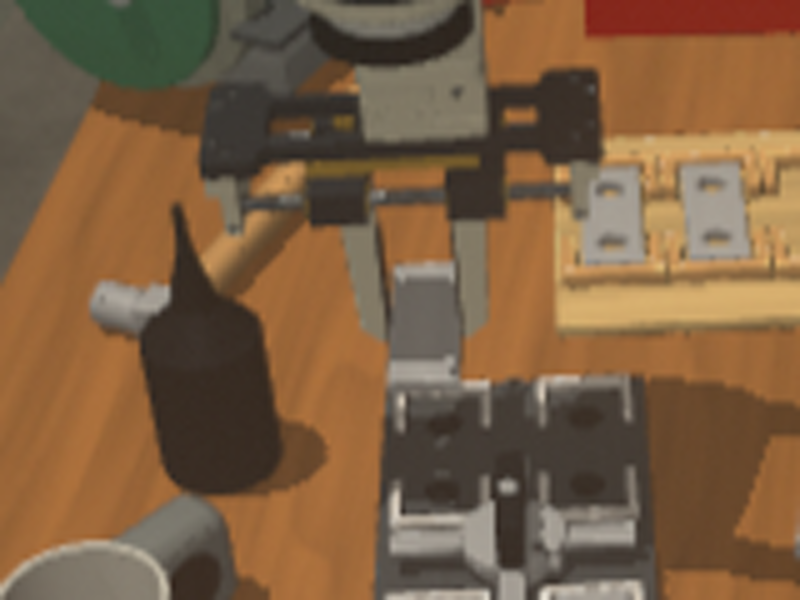

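Request:
drive_tool(plan=[-0.005, -0.012, 0.5, 0.012, -1, 0, 0, 0.5, 0, -1, 0, 0, 0.4, 0, -1, 0, 0, 0.2, 0, -1, 0, 0, 0, 0, -1, 0, 0, 0, 0, -1, 0, 0, 0, 0, -1, 0, 0, 0, 0, -1])

```text
clock: 57.6
tcp_pos: [0.6579, -0.0977, 0.0114]
tcp_rot: [2.064, 2.368, 0.001]
contact_force: [-0.1, -0.1, -2.2]
gripper_width: 0.377
finger_force: 55.0
```

```bash
python3 go.py .6568 -.0978 .0195 97.8
```

```text
t57.6 at [ 0.6579 -0.0977  0.0114] psi 97.84 w 35.1mm F[-0.1 -0.1 -2.2] | turn 0.005; shift after turn x 0.002 y -0.027 z 0.51; before turn x 0.002 y -0.027
```

Request:
drive_tool(plan=[0, -0.02, 0.2, 0, -1, 0, 0, 0.12, 0, -1, 0, 0, 0.05, 0, -1, 0, 0, 0.05, 0, -1, 0, 0, 0.05, 0, -1, 0, 0, 0, 0, -1, 0, 0, 0, 0, -1, 0, 0, 0, 0, -1])

```text
clock: 58.6
tcp_pos: [0.657, -0.0978, -0.0077]
tcp_rot: [2.064, 2.368, 0.0]
contact_force: [-0.7, -0.2, -1.0]
gripper_width: 0.376
finger_force: 55.0
```

```bash
python3 go.py .6568 -.0978 .0195 97.8
```

```text
t58.6 at [ 0.657  -0.0978 -0.0077] psi 97.85 w 35.0mm F[-0.7 -0.2 -1. ] | turn 0.006; shift after turn x 0.001 y -0.004 z 0.032; before turn x 0.001 y -0.004
```

Request:
drive_tool(plan=[0, 0, 0.025, 0, -1, 0, 0, 0, 0, 0.1, 0, 0, 0, 0, 0.1, 0, 0, 0, 0, 0.1, 0, 0, 0, 0, 0.1, 0, 0, -0.3, 0, 0.2, 0, 0, -0.9, 0, 0.2, 0, 0, -0.9, 0, 0.2])

```text
clock: 59.6
tcp_pos: [0.6569, -0.0978, 0.0769]
tcp_rot: [2.064, 2.368, 0.0]
contact_force: [-0.3, -0.1, 0.7]
gripper_width: 0.599
finger_force: 0.0
```

```bash
python3 -c "
from mat import *
shot('side','s8');blanks('side','pics/s8.png')
from go import go
go(.4727,.2573,.06,172.3)"
```

```text
side [472.1 259.7] [38.6 98.7] 172.5
t59.6 at [ 0.6588 -0.0981  0.0828] psi 97.85 w 55.5mm F[ 1.5 -0.7  6. ] | turn -9.307; shift after turn x 5.801 y 8.182 z 1.282; before turn x 9.437 y -3.396
```

Request:
drive_tool(plan=[0.944, -0.335, 0, 0, 0.2, 0.944, -0.335, 0, 0, 0.2, 0.944, -0.335, 0, 0, 0.2, 0.944, -0.335, 0, 0, 0.2, 0.944, -0.335, 0, 0, 0.2, 0.944, -0.335, 0, 0, 0.2, 0.944, -0.335, 0, 0, 0.2, 0.944, -0.335, 0, 0, 0.2])

```text
clock: 60.65
tcp_pos: [0.5089, 0.188, 0.0761]
tcp_rot: [2.064, 2.368, 0.002]
contact_force: [0.7, 0.5, 0.2]
gripper_width: 0.598
finger_force: 0.0
```

Request:
drive_tool(plan=[0.944, -0.335, 0, 0, 0.2, 0.944, -0.335, 0, 0, 0.2, 0, 0, 0, -0.931, 0.2, 0, 0, 0, -0.931, 0.2, 0, 0, 0, -0.931, 0.2, 0, 0, 0, -0.931, 0.2, 0, 0, 0, -0.931, 0.2, 0, 0, 0, -0.931, 0.2])

```text
clock: 61.65
tcp_pos: [0.4728, 0.2581, 0.076]
tcp_rot: [1.002, 2.977, 0.001]
contact_force: [-0.0, -0.0, 0.3]
gripper_width: 0.599
finger_force: 0.0
```

Request:
drive_tool(plan=[0, 0, 0, -0.931, 0.2, 0, 0, 0, -0.931, 0.2, 0, 0, 0, -0.931, 0.2, 0, 0, 0, -0.931, 0.2, 0, 0, 0.6, 0, 0.2, 0, 0, 0.6, 0, 0.2, 0, 0, 0, 0, 0.2, 0, 0, 0, 0, 0.2])

```text
clock: 62.65
tcp_pos: [0.4731, 0.2582, 0.0285]
tcp_rot: [0.21, 3.133, 0.001]
contact_force: [-0.5, 0.5, 0.1]
gripper_width: 0.598
finger_force: 0.0
```

```bash
python3 go.py .4727 .2573 .0055 172.3
```

```text
t62.6 at [0.4731 0.2582 0.0285] psi 172.33 w 55.6mm F[-0.5  0.5  0.1] | turn 0.003; shift after turn x 0.007 y -0.025 z 1.288; before turn x 0.007 y -0.025
```

Request:
drive_tool(plan=[0.007, -0.02, 0.7, 0, 0.2, 0, 0, 0.4, 0, 0.2, 0, 0, 0.185, 0, 0.2, 0, 0, 0, 0, 0.2, 0, 0, 0, 0, 0.2, 0, 0, 0, 0, 0.2, 0, 0, 0, 0, 0.2, 0, 0, 0, 0, 0.2])

```text
clock: 63.65
tcp_pos: [0.4723, 0.2573, -0.0242]
tcp_rot: [0.21, 3.134, 0.0]
contact_force: [-0.4, 0.6, -0.7]
gripper_width: 0.605
finger_force: 0.0
```

```bash
python3 go.py .4727 .2573 .0055 172.3
```

```text
t63.6 at [ 0.4723  0.2573 -0.0242] psi 172.33 w 56.3mm F[-0.4  0.6 -0.7] | turn 0.003; shift after turn x -0.011 y 0.003 z -0.029; before turn x -0.011 y 0.003
```

Request:
drive_tool(plan=[-0.01, 0, -0.025, 0, 0.2, 0, 0, 0, 0, 0.2, 0, 0, 0, 0, -1, 0, 0, 0, 0, -1, 0, 0, 0, 0, -1, 0, 0, 0, 0, -1, 0, 0, 0, 0, -1, 0, 0, 0, 0, -1], newtons=15)

```text
clock: 64.65
tcp_pos: [0.4726, 0.2572, -0.0233]
tcp_rot: [-0.21, -3.135, -0.0]
contact_force: [0.3, -0.2, 0.0]
gripper_width: 0.384
finger_force: 15.0
```

Request:
drive_tool(plan=[0, 0, 0, 0, -1, 0, 0, 0, 0, -1, 0, 0, 0, 0, -1, 0, 0, 0, 0, -1, 0, 0, 0, 0, -1, 0, 0, 0, 0, -1, 0, 0, 0, 0, -1, 0, 0, 0, 0, -1], newtons=55)

```text
clock: 65.65
tcp_pos: [0.4726, 0.2572, -0.0233]
tcp_rot: [-0.21, -3.135, 0.0]
contact_force: [0.9, 0.4, -1.6]
gripper_width: 0.378
finger_force: 55.0
```

```bash
python3 go.py .5815 -.1081 .0195 97.8
```

```text
t65.7 at [ 0.4726  0.2572 -0.0233] psi 172.33 w 35.1mm F[ 0.9  0.4 -1.6] | turn 9.316; shift after turn x -9.417 y 1.458 z -0.357; before turn x -3.917 y -8.687
```

Request:
drive_tool(plan=[0, 0, -0.25, 0, -1, 0, 0, -0.7, 0, -1, 0, 0, -0.8, 0.9316, -1, 0, 0, -0.7, 0.9316, -1, 0, 0, 0, 0.9316, -1, 0, 0, 0, 0.9316, -1, 0, 0, 0, 0.9316, -1, 0, 0, 0, 0.9316, -1])

```text
clock: 66.65
tcp_pos: [0.4726, 0.2571, 0.0753]
tcp_rot: [1.393, 2.816, 0.0]
contact_force: [-0.4, 0.1, -2.5]
gripper_width: 0.376
finger_force: 55.0
```

Request:
drive_tool(plan=[0, 0, 0, 0.9316, -1, 0, 0, 0, 0.9316, -1, 0, 0, 0, 0.9316, -1, 0, 0, 0, 0.9316, -1, 0, 0, 0, 0, -1, 0, 0, 0, 0, -1, 0, 0, 0, 0, -1, 0, 0, 0, 0, -1])

```text
clock: 67.65
tcp_pos: [0.4726, 0.2572, 0.0747]
tcp_rot: [-2.064, -2.368, 0.0]
contact_force: [-0.6, -0.0, -2.2]
gripper_width: 0.374
finger_force: 55.0
```

```bash
python3 go.py .5815 -.1081 .0195 97.8
```

```text
t67.7 at [0.4726 0.2572 0.0747] psi 97.85 w 34.8mm F[-0.6 -0.  -2.2] | turn 0.006; shift after turn x -9.417 y 1.458 z 2.094; before turn x -9.418 y 1.45
```

Request:
drive_tool(plan=[-0.942, 0.145, 0, 0.006, -1, -0.942, 0.145, 0, 0, -1, -0.942, 0.145, 0, 0, -1, -0.942, 0.145, 0, 0, -1, -0.942, 0.145, 0, 0, -1, -0.942, 0.145, 0, 0, -1, -0.942, 0.145, 0, 0, -1, -0.942, 0.145, 0, 0, -1])

```text
clock: 68.65
tcp_pos: [0.5595, -0.0365, 0.0748]
tcp_rot: [2.066, 2.367, 0.0]
contact_force: [0.2, 0.2, -3.3]
gripper_width: 0.379
finger_force: 55.0
```

Request:
drive_tool(plan=[-0.942, 0.145, 0, 0, -1, -0.942, 0.145, 0, 0, -1, 0, 0, 0.5, 0, -1, 0, 0, 0.5, 0, -1, 0, 0, 0.5, 0, -1, 0, 0, 0, 0, -1, 0, 0, 0, 0, -1, 0, 0, 0, 0, -1])

```text
clock: 69.65
tcp_pos: [0.5814, -0.1083, 0.0157]
tcp_rot: [2.065, 2.366, 0.001]
contact_force: [-0.3, 0.2, -2.3]
gripper_width: 0.38
finger_force: 55.0
```

```bash
python3 go.py .5815 -.1081 .0195 97.8
```

```text
t69.7 at [ 0.5814 -0.1083  0.0157] psi 97.77 w 35.3mm F[-0.3  0.2 -2.3] | turn -0.004; shift after turn x 0.004 y 0.002 z 0.617; before turn x 0.004 y 0.002
```

Request:
drive_tool(plan=[0, 0.005, 0.3, 0, -1, 0, 0, 0.14, 0, -1, 0, 0, 0.05, 0, -1, 0, 0, 0.05, 0, -1, 0, 0, 0.04, 0, -1, 0, 0, 0, 0, -1, 0, 0, 0, 0, -1, 0, 0, 0, 0, -1])

```text
clock: 70.65
tcp_pos: [0.5812, -0.1083, -0.0083]
tcp_rot: [2.066, 2.366, 0.0]
contact_force: [0.8, 0.0, -2.8]
gripper_width: 0.376
finger_force: 55.0
```

```bash
python3 go.py .5815 -.1081 .0195 97.8
```

```text
t70.7 at [ 0.5812 -0.1083 -0.0083] psi 97.75 w 35.0mm F[ 0.8  0.  -2.8] | turn -0.006; shift after turn x 0.004 y 0.008 z 0.016; before turn x 0.004 y 0.008
```

Release, lift, move clear and check all nests before locking.

Request:
drive_tool(plan=[0, 0, 0, 0, 0.1, 0, 0, 0, 0, 0.1, 0, 0, 0, 0, 0.1, 0, 0, 0, 0, 0.1, 0, 0, -0.3, 0, 0.2, 0, 0, -0.9, 0, 0.2, 0, 0, -0.9, 0, 0.2, 0, 0, 0, 0, 0.2])

```text
clock: 71.65
tcp_pos: [0.5827, -0.1087, 0.0796]
tcp_rot: [2.063, 2.363, 0.004]
contact_force: [-0.4, -0.4, -0.0]
gripper_width: 0.597
finger_force: 0.0
```

Request:
drive_tool(plan=[-1, -0.5, 0, 0, -0.1, -1, -0.5, 0, 0, -0.1, -1, -0.5, 0, 0, -0.1, -1, -0.5, 0, 0, -0.1, -1, -0.5, 0, 0, -0.1, -1, -0.5, 0, 0, -0.1, -1, -0.5, 0, 0, -0.1, 0, 0, 0, 0, -0.1])

```text
clock: 72.65
tcp_pos: [0.4789, -0.4067, 0.075]
tcp_rot: [-2.069, -2.363, 0.0]
contact_force: [-0.4, 0.8, 0.3]
gripper_width: 0.449
finger_force: 0.0
```

```bash
python3 -c "
from h import *
a=shot('top','t9')[145:245,245:405];b=shot('side','s9')[200:310,235:315]
cv2.imwrite('pics/c9.png',np.hstack([cv2.resize(a,(480,300),interpolation=2),cv2.resize(b,(218,300),interpolation=2)]).astype(np.uint8))
cv2.imwrite('pics/c9.png',cv2.vconcat([cv2.resize(a,(640,400),interpolation=2)]))
from go import go
go(.6077,-.0197,.0485,97.2)"
```

```text
t72.8 at [ 0.4799 -0.4045  0.0751] psi 97.71 w 41.5mm F[ 0.6 -0.4 -0.2] | turn 0.063; shift after turn x 9.143 y 4.375 z 1.378; before turn x 9.104 y 4.455
```

View pics/c9.png

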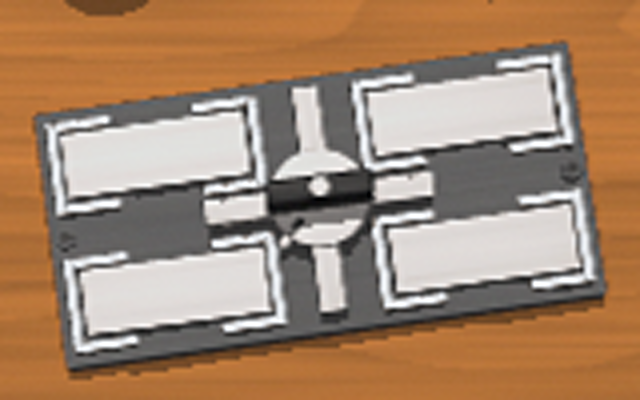

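Request:
drive_tool(plan=[0.914, 0.4375, 0, 0.06, -0.1, 0.914, 0.4375, 0, 0, -0.1, 0.914, 0.4375, 0, 0, -0.1, 0.914, 0.4375, 0, 0, -0.1, 0.914, 0.4375, 0, 0, -0.1, 0.914, 0.4375, 0, 0, -0.1, 0.914, 0.4375, 0, 0, -0.1, 0.914, 0.4375, 0, 0, -0.1])

```text
clock: 73.75
tcp_pos: [0.5818, -0.094, 0.0756]
tcp_rot: [-2.074, -2.359, -0.0]
contact_force: [-0.1, -0.7, -0.0]
gripper_width: 0.448
finger_force: 0.0
```

Request:
drive_tool(plan=[0.914, 0.4375, 0, 0, -0.1, 0.914, 0.4375, 0, 0, -0.1, 0, 0, 0, 0, -0.1, 0, 0, 0.3, 0, -0.1, 0, 0, 0, 0, -0.1, 0, 0, 0, 0, -0.1, 0, 0, 0, 0, -0.1, 0, 0, 0, 0, -0.1])

```text
clock: 74.75
tcp_pos: [0.6072, -0.02, 0.0638]
tcp_rot: [2.076, 2.357, 0.0]
contact_force: [-0.0, 1.3, -0.0]
gripper_width: 0.447
finger_force: 0.0
```

```bash
python3 go.py .6077 -.0197 .0485 97.2
```

```text
t74.8 at [ 0.6072 -0.02    0.0638] psi 97.25 w 41.6mm F[-0.   1.3 -0. ] | turn 0.006; shift after turn x 0.005 y 0.012 z 1.094; before turn x 0.005 y 0.012
```

Request:
drive_tool(plan=[0, 0.01, 0.5, 0, -0.1, 0, 0, 0.4, 0, -0.1, 0, 0, 0.19, 0, -0.1, 0, 0, 0, 0, -1, 0, 0, 0, 0, -1, 0, 0, 0, 0, -1, 0, 0, 0, 0, -1, 0, 0, 0, 0, -1], newtons=15)

```text
clock: 75.75
tcp_pos: [0.6077, -0.0197, 0.0205]
tcp_rot: [2.076, 2.358, 0.0]
contact_force: [-3.3, -1.0, 5.0]
gripper_width: 0.147
finger_force: 15.0
```

Request:
drive_tool(plan=[0, 0, 0, 0, -1, 0, 0, 0, 0, -1, 0, 0, 0, 0, -1, 0, 0, 0, 0, -1, 0, 0, 0, 0, -1, 0, 0, 0, 0, -1, 0, 0, 0, 0, -1, 0, 0, 0, 0, -1])

```text
clock: 76.75
tcp_pos: [0.6077, -0.0197, 0.0205]
tcp_rot: [2.076, 2.358, 0.0]
contact_force: [-3.1, -0.6, 5.3]
gripper_width: 0.147
finger_force: 15.0
```

```bash
python3 go.py .6077 -.0197 .0485 52.8
```

```text
t76.8 at [ 0.6077 -0.0197  0.0205] psi 97.27 w 13.6mm F[-3.1 -0.6  5.3] | turn 5.558; shift after turn x 0.0 y 0.0 z 0.012; before turn x 0.0 y 0.0
```

Request:
drive_tool(plan=[0, 0, 0, 0.79, -1, 0, 0, 0, 0.79, -1, 0, 0, 0, 0.79, -1, 0, 0, 0, 0.79, -1, 0, 0, 0, 0.79, -1, 0, 0, 0, 0.79, -1, 0, 0, 0, 0.79, -1, 0, 0, 0, 0, -1], newtons=25)

```text
clock: 77.75
tcp_pos: [0.6072, -0.0196, 0.0205]
tcp_rot: [-2.812, -1.4, 0.001]
contact_force: [-8.2, 0.5, 8.8]
gripper_width: 0.151
finger_force: 25.0
```

```bash
python3 go.py .6077 -.0197 .0485 52.8; python3 -c "
from h import *
s=robot.get_state();print(s['ft_torque'],s['finger_force'])"
```

```text
t77.8 at [ 0.6072 -0.0196  0.0205] psi 52.94 w 14.1mm F[-8.2  0.5  8.8] | turn 0.017; shift after turn x 0.005 y 0.012 z 0.012; before turn x 0.005 y 0.012
[ 0.07124594  1.41053408 -0.06997109] 25.005193054676056
```

Request:
drive_tool(plan=[0, 0, 0, 0.1, -1, 0, 0, 0, 0, -1, 0, 0, 0, 0, -0.1, 0, 0, 0, 0, -0.1, 0, 0, 0, 0, -0.1, 0, 0, 0, 0, -0.1, 0, 0, -0.5, 0, -0.1, 0, 0, -1, 0, -0.1])

```text
clock: 78.75
tcp_pos: [0.6069, -0.0196, 0.0805]
tcp_rot: [-2.82, -1.382, 0.003]
contact_force: [-0.1, -0.8, 0.3]
gripper_width: 0.449
finger_force: 0.0
```

Request:
drive_tool(plan=[0, 0, -1, 0, -0.1, 0, 0, -1, 0, -0.1, -1, 0, 0, 0, -0.1, -1, 0, 0, 0, -0.1, -1, 0, 0, 0, -0.1, -1, 0, 0, 0, -0.1, -1, 0, 0, 0, -0.1, -1, 0, 0, 0, -0.1])

```text
clock: 79.75
tcp_pos: [0.4598, -0.2103, 0.1617]
tcp_rot: [2.82, 1.382, 0.002]
contact_force: [0.6, -0.0, -0.5]
gripper_width: 0.45
finger_force: 0.0
```

Request:
drive_tool(plan=[-1, 0, 0, 0, -0.1, -1, 0, 0, 0, -0.1, 0, 0, 0, 0, -0.1, 0, 0, 0, 0, -0.1, 0, 0, 0, 0, -0.1, 0, 0, 0, 0, -0.1, 0, 0, 0, 0, -0.1, 0, 0, 0, 0, -0.1])

```text
clock: 80.75
tcp_pos: [0.4117, -0.2725, 0.1599]
tcp_rot: [-2.821, -1.383, 0.0]
contact_force: [0.9, 0.3, -0.4]
gripper_width: 0.45
finger_force: 0.0
```

```bash
python3 - <<'E'
from m import *
im=shot("top","t10");g=im.astype(float).mean(2);
# ring angle: dark grip bar (z .067), contrast of bar vs sides
c=np.array([.6077,-.0197]);PB=pts([(-28,-7,-6,6),(7,28,-6,6)],67);PO=pts([(-27,27,-14,-9),(-27,27,9,14)],67)
# fingers at z .031: bright strips 40..60 from axis, four directions
PF=pts([(32,60,-5,5)],31)
b=[];f=[]
for d in np.arange(60):   # clockwise degrees from open
    th=np.radians(97.77-d);b.append(samp(g,"top",tf(PB,[*c,th])).mean()-.5*samp(g,"top",tf(PO,[*c,th])).mean())
print("bar angle deg",int(np.argmin(b)))
for u in(0,10,30,40,45): 
  th=np.radians(97.77-u);print(u,[round(samp(g,"top",tf(PF,[*c,th+k*np.pi/2])).mean()) for k in range(4)])
for k,i in(("blanks in mat",None),):
  from mat import blanks;blanks("top","pics/t10.png")
# pink/turquoise & bystanders vs start
a0=cv2.imread("pics/top0.png");d=cv2.absdiff(a0,im).max(2)
for n,(x0,y0,x1,y1) in dict(pink=(185,128,230,180),mug=(230,85,325,140),oil=(350,90,385,135),square=(335,258,382,295),turq=(410,362,470,390),punch=(175,203,212,215)).items(): print(n,(d[y0:y1,x0:x1]>50).mean().round(3))
s,R,p=st();print(s['clock'],p,s['gripper_width'])
E
```

```text
bar angle deg 48
0 [122, 94, 101, 101]
10 [129, 94, 106, 101]
30 [179, 122, 195, 144]
40 [187, 180, 207, 206]
45 [213, 216, 210, 218]
pink 0.0
mug 0.0
oil 0.0
square 0.0
turq 0.939
punch 0.0
80.8 [ 0.41164097 -0.27252787  0.15990535] 0.4492677342327215
```

```bash
python3 -c "
from bench import robot
print(robot.hand_in())"
```

```text
the job is handed in; nothing more can be done
None
```

The job is handed in at about 81 s, though I don't have a verdict on it: both drilled brackets and the brush are in the tray, four blanks are in the nests, and the ring is back at its locked mark. The mug, oil can, square, punch and pink piece showed no change in the last picture. The turquoise piece was hidden under the arm there, so I couldn't confirm it, but no move went near it.

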